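# Clamp a microscope crossbar: cap over the tube, T-bolt into the slot

### The arm

A 7-joint arm with a two-finger parallel gripper is mounted at the origin on the work surface. World frame = base frame: x ahead of the robot, y to its left, z up, the work surface at z = 0. Lengths are in m, angles in rad, forces in N, time in s.
With the tool pointing down it reaches from about 0.4 to 0.85 m from the base axis. Payload 4.5 kg.
Tool frame: the origin (TCP) lies on the mounting face of the last link; the fingertips stand 166 mm ahead of it and the grasp point (between the pads) lies 147 mm ahead of it; y points along the fingers, z is the direction in which the jaws open and shut, and the axes are right-handed (so a half turn about y gives the same grasp; the last joint's range is limited). The gripper opens to 88 mm and grips with 3 to 60 N. Pads are 18 mm wide; open, the fingers measure 123 mm over their backs; the gripper's body (75 mm by 187 mm) begins 45 mm behind the grasp point.
Start: joints at [1.191, 0.689, -0.195, 1.565, 0.157, 0.902, -0.215], TCP at [0.251, -0.572, 0.405] pointing down, gripper open.
Joint ranges: [-3.01, 3.01], [-0.46, 2.08], [-1.47, 1.51], [0.13, 2.56], [-1, 4.14], [0.04, 2.09], [-2.66, 2.66]. Speed limits (rad/s): [2.57, 2.57, 3.14, 3.14, 3.14, 3.14, 3.14].

### API

Orientations are given as a unit quaternion [x, y, z, w].
In Python, from plant import r gives the robot as it stands.
- The arm moves only by the tool arm_command, never from a script. Its argument "deltas" is a list of rows, each an object of numbers: "dx", "dy", "dz": the shift along the tool's x, y, z each as a share of 1000 mm, from -1 to 1; "wx", "wy", "wz": the turn, a rotation vector about the tool's x, y, z each as a share of 45 degrees, from -1 to 1. In form: [{"dx": .., "dy": .., "dz": .., "wx": .., "wy": .., "wz": ..}, ...]. A call has exactly 5 rows; each row is the pose to reach, as a shift and turn from the pose commanded when the call began, along the tool's axes at that moment; what a row does not reach only later rows make up. A row lasts 1/10 s, in which the tool goes at most 50 mm and 8.59 degrees, less where a joint would pass 70% of its speed; a pose out of reach is approached as far as the arm can. A call with a number of a shift or a turn outside -1 to 1 is refused whole. A call with a gripper value outside its range is refused whole. "claw" is the opening, from -1 (shut) to 1 (fully open), set as the call begins (left out, the last holds). The fingers move at their own pace and stop on an object; "grip_force" is the grip in N (left out, the last holds). Time passes only in rows, so rows that repeat a pose let the fingers close, or fill a call up. It gives the time, the measured TCP pose, the force and the opening at its end, in the units of the state.
- r.get_state(): the state, without advancing time (a new reading comes with each control period).
- r.snapshot(name): name is "scene" or "top"; returns the picture (480x640x3 uint8, red, green, blue); there is no depth.
- r.get_calibration(name): a dict with "vertical_fov" (degrees; the focal length in pixels is half the picture's height over the tangent of half this angle, whatever the lens; pixels are square), "cx", "cy" (the principal point, pixels), "R" (3x3) and "t" (3): a world point X has camera coordinates R X + t. Camera axes: x right, y down, z forward; pixel columns grow to the right and rows downward; lengths in m; the calibration is good to about 2 mm. A picture is of the moment at which its call begins. get_calibration takes no time and is no camera call.
- r.finish_job(): hands the job in, once; it reports no verdict.
The state is a dict: "clock": time; "q": joint angles; "qd": joint speeds; "joint_torque": joint torques, N m; "tool_pos": TCP position; "eef_rot": TCP orientation; "contact_force": force on the tool from outside, world axes, zero at the start; "moment": the same for the moment, N m; "opening": opening from 0.0 (shut) to 1.0 (fully open).
Only numpy, scipy, OpenCV 4.12 (cv2) and the standard library are available. Lean on these libraries where they do the work, as an engineer would, in place of code of your own. Each camera call takes 0.05 s, during which the arm holds its last target.

### The job

Close the tube clamp on the microscope crossbar: swing its hinged cap over the tube and press down on the cap's free end, feeling for the moment when the tube has sunk into its stiff liner and will go no further, then hold a firm push of about 15 N (never above 20 N) for a moment. Then pull the swing bolt's T-bar out against its spring, swing the bolt up over the lip into the cap's slot without forcing it against the cap, and let the bar down gently behind the lip, so that it holds the cap shut; leave the tube in place and the other things on the bench undisturbed.

Things in the scene. Friction and masses are not known exactly. Their poses are not given: they have to be found in the camera images.
- saddle: White fixed lower half of the clamp (foot 130 x 90 x 12 mm, block 60 mm (x) by 34 mm (y)). Origin: centre of the underside, on the bench. x points from the bolt side to the hinge side, y along the tube, z up; turned about the vertical by up to 0.45 rad. The tube lies over the origin, its axis 85 to 93 mm above the bench.
- hinge_axis (a point): Centre of the cap's hinge pin, on the saddle 38 mm to +x of the origin, 85 mm above the bench. The pin runs along the saddle's y.
- cap_hinge (a joint): Angle of the cap (rad): 0 = level, grows as it opens up and away to the saddle's +x. Starts open at 1.65 to 2.0 (limit 2.1). The hinge is stiff (0.11 N m, some 1.5 N at the cap's end): the cap stays where it is left. Pressed home it ends between 0 and 0.085, depending on the packing under the liner, which cannot be seen.
- cap: Grey hinged upper half, 30 mm wide along the tube. Origin on the hinge axis; shut, its axes are parallel to the saddle's and it reaches to -x: arch over the tube (centre 38 mm from the hinge, top 20 mm above the origin), then 60 to 90 mm from the hinge a flat fork 8 mm thick, its top 7 mm above the origin; two prongs 9.5 mm wide, slot 11 mm wide between them, open to -x.
- cap_end (a point): Point over the slot, level with the fork's top face, mid-width, 78 mm from the hinge and 7 mm above the cap's origin: push the prongs here. On the outer 5 mm of each prong (85 to 90 mm from the hinge) stands a lip 3.5 mm high. The T-bar's seat is the flat between lip and arch: bar centre about 76 mm from the hinge, 12 mm above the cap's origin.
- tube: Aluminium tube, diameter 25 mm, 220 mm long plus black end plugs, loose in the saddle along its y. Origin at its centre. It stands 2 to 4 mm proud in the rubber liner, which yields at about 15 N on the tube (7 to 9 N on the cap's end), then stops hard. There 20 N on the tube (11 N on the cap's end) for 0.2 s are needed, 45 N (21 N on the end) are too much. It stays down.
- bolt_pivot (a point): Pivot of the swing bolt, on the saddle 38 mm to -x of the origin, 40 mm above the bench; the pivot runs along the saddle's y.
- bolt (a joint): Angle of the swing bolt (rad): 0 = upright, in the slot; grows as it falls outwards to the saddle's -x. Starts at 0.8 to 1.15 and stays where it is left.
- tbar: Dark steel cross bar of the bolt, diameter 10 mm, 44 mm long, along the saddle's y; origin at its centre, z along the bolt away from the pivot. Its ends stick out 7 mm beside the fork: grip it end to end. At rest 54 mm from the pivot; slides up to 22 mm out against a spring (3 N + 0.4 N per mm). Needs 8 to 15 mm to pass over the lip; seated it stays 3 to 10 mm out.
- eyepiece: Bystander: black eyepiece, 32 mm diameter, 46 mm high, near the clamp. Origin under its centre.
- dish: Bystander: clear small dish, 56 mm diameter, 14 mm high, near the clamp. Origin under its centre.
- hex_key: Bystander: dark angled key, 75 x 24 x 6 mm, lying near or under the tube. Origin under the middle of its long leg.
- screwdriver: Bystander: screwdriver, 160 mm long, lying to the left.
- jar: Bystander: glass jar, 44 mm diameter, 60 mm high, to the right. Origin under its centre.
- vial: Bystander: small amber vial, 26 mm diameter, 50 mm high, to the left. Origin under its centre.
There are look-alikes about, which are no part of the job. What is meant by the tube is not purple, and is the larger of those in its own colour.

How it is judged:
On the way, in this order (a step that is already met when the one before it is completed fails the run):
1. the cap is shut on the tube and pressed: the tube bears on the cap with more than 20 N (only possible when the tube is fully bedded) for 0.2 s, with the bolt still swung out (value of joint cap_hinge below 0.12 rad and contact force between cap and tube above 20 N and value of joint bolt above 0.4 rad), for 0.2 s.
2. the bolt is in the slot and the T-bar sits on the prongs behind the lip, pulled down by its spring (value of joint each of cap_hinge, bolt below 0.12 rad and x of tbar in the frame of cap between -0.084 and -0.066 m and z of tbar in the frame of cap below 0.014 m and contact force between tbar and cap above 1.5 N), for 0.2 s.
At the end, for the whole second after the job is handed in: Cap shut on the bedded tube (hinge under 0.12 rad); bolt upright (under 0.12 rad); T-bar resting on the prongs behind the lip (66 to 84 mm from the hinge, under 14 mm above the cap origin), pressing on the cap with over 1.5 N; bar and tube at rest, tube within 20 mm of its start (all of step 2 and linear speed of each of tbar, tube below 0.02 m/s and distance of tube from where it was at the start of the episode below 0.02 m); the robot touches nothing.
It fails at once if the cap crushes the tube: more than 45 N between them (about 21 N on the cap's end) (contact force between cap and tube above 45 N).
It fails at once if the T-bar is forced against the cap with more than 25 N (contact force between tbar and cap above 25 N).
It fails at once if the tube is shifted by more than 20 mm (distance of tube from where it was at the start of the episode above 0.02 m).
It fails at once if a bystander is moved by more than 30 mm (distance of any of eyepiece, dish, hex_key, screwdriver, jar, vial from where it was at the start of the episode above 0.03 m).
It also fails if it takes over 72 s, if anything falls off the work surface, if the arm or the gripper's body presses on something with over 40 N, if the wrist force passes 120 N, or if a joint passes its speed limit or range.

## Working session

There is one attempt and no reset: what is moved stays moved. The work goes in short steps, Python scripts to look and compute and a tool call to move; the robot and the scene stay as the last step left them, time stands still between calls to the robot, and variables do not carry over. Pictures are saved under pics/ and viewed, and the job is handed in when it is done.

Besides the shell and the picture viewer there is one more tool, called as name(argument=value, ...), one argument or row to a line, values as JSON. arm_command: Moves the arm, as the interface text tells. Shift numbers are shares of 1000 mm and turn numbers shares of 45 degrees, none past 1 either way. Its arguments: {"type":"object","properties":{"deltas":{"type":"array","items":{"type":"object","properties":{"dx":{"type":"number","minimum":-1,"maximum":1},"dy":{"type":"number","minimum":-1,"maximum":1},"dz":{"type":"number","minimum":-1,"maximum":1},"wx":{"type":"number","minimum":-1,"maximum":1},"wy":{"type":"number","minimum":-1,"maximum":1},"wz":{"type":"number","minimum":-1,"maximum":1}}}},"claw":{"type":"number"},"grip_force":{"type":"number"}},"required":["deltas"]}

```bash
ls; mkdir -p pics
python3 - <<'E'
from plant import r
import cv2
for n in("scene","top"):
    cv2.imwrite(f"pics/{n}0.png",r.snapshot(n)[:,:,::-1])
    print(n,r.get_calibration(n))
print(r.get_state())
E
```

```text
pics
scene {'vertical_fov': 55.657378034080004, 'cx': 328.6016916255643, 'cy': 233.64525481735075, 'R': array([[-0.37785344,  0.92579119, -0.01172443],
       [ 0.61874026,  0.24307259, -0.74704498],
       [-0.68875777, -0.28952789, -0.66467009]]), 't': array([ 0.19580872, -0.2694013 ,  1.40031933])}
top {'vertical_fov': 48.67929662402934, 'cx': 320.32062453288546, 'cy': 246.76770810643922, 'R': array([[-0.01165583, -0.9999227 ,  0.00432921],
       [-0.98694794,  0.01080893, -0.16067651],
       [ 0.16061729, -0.00614552, -0.98699763]]), 't': array([0.01772886, 0.5586796 , 1.12334329])}
{'clock': 0.1, 'q': array([ 1.19080504,  0.68989162, -0.19451549,  1.56620328,  0.15728892,
        0.90249754, -0.2151359 ]), 'qd': array([ 5.11736623e-04, -2.60796252e-03, -1.13104445e-03, -7.41047088e-04,
        4.43714710e-04,  3.54019089e-04,  8.40774844e-05]), 'joint_torque': array([-2.64261282e-03, -5.28498137e+01, -1.27130225e+00, -1.53835934e+01,
       -5.25928871e-02,  2.03582043e-03,  2.33190883e-05]), 'tool_pos': array([ 0.2511668 , -0.57200317,  0.40400499]), 'eef_rot': array([-0.14541974,  0.69257248, -0.69147648,  0.14510943]), 'contact_force': array([-0.17289375, -0.22063461,  0.2915324 ]), 'moment': array([-0.04711228, -0.01106466,  0.0062336 ]), 'opening': 1.0020131602957076}
```

View pics/scene0.png

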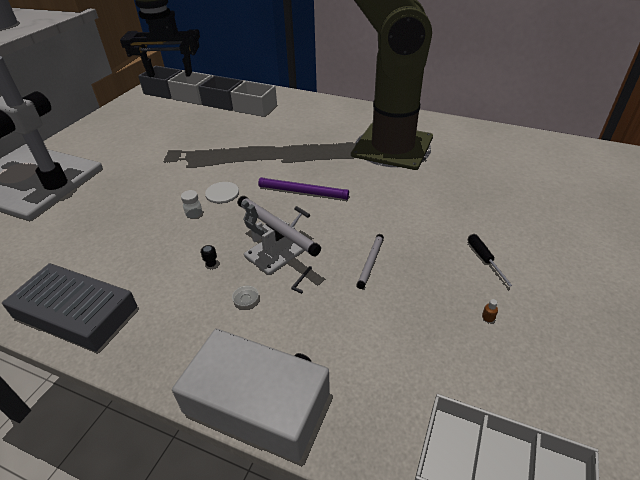

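View pics/top0.png

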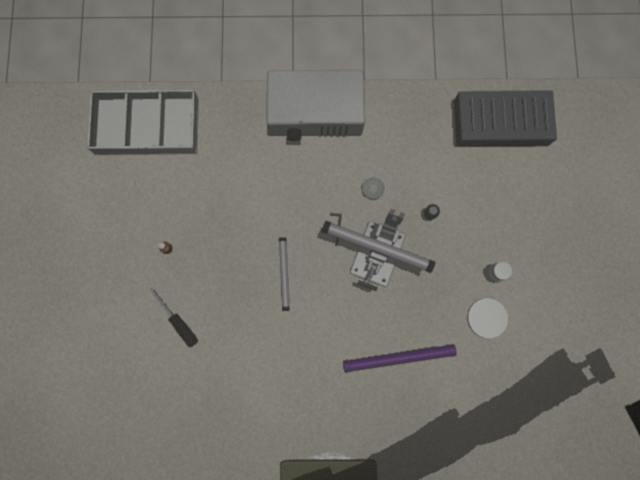

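The tube candidates in the top view are the purple tube (400,358), the thin grey tube (284,273) and the grey tube lying in the white clamp (378,246). I choose the one in the clamp because it isn't purple and is the larger of the two grey ones. Next I'll check it in a close crop.

Run:
```python
import cv2
a=cv2.imread("pics/top0.png");b=cv2.imread("pics/scene0.png")
c=cv2.resize(a[180:300,310:450],None,fx=5,fy=5,interpolation=cv2.INTER_CUBIC);cv2.imwrite("pics/topc.png",cv2.convertScaleAbs(c,alpha=1.6))
c=cv2.resize(b[180:300,220:340],None,fx=5,fy=5,interpolation=cv2.INTER_CUBIC);cv2.imwrite("pics/scenec.png",cv2.convertScaleAbs(c,alpha=1.6))
```

```text
(no output)
```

View pics/topc.png

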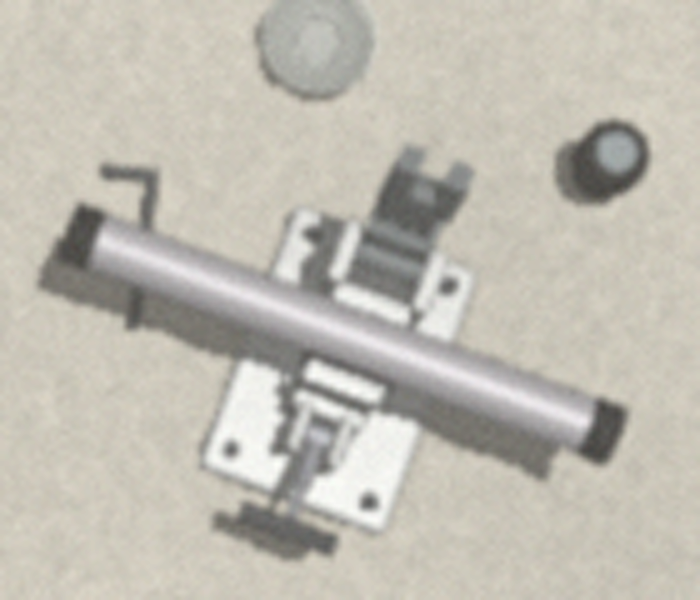

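View pics/scenec.png

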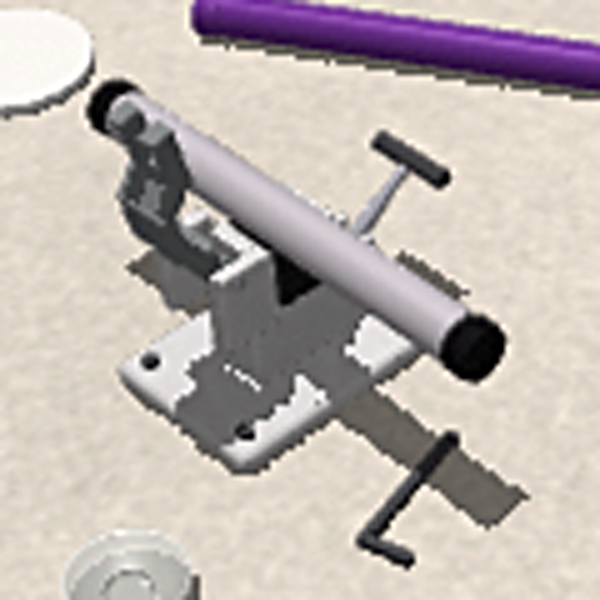

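```bash
cat > h.py <<'E'
import numpy as np
from plant import r
from scipy.spatial.transform import Rotation as Rn
cal={n:r.get_calibration(n) for n in("scene","top")}
def proj(n,X):
    c=cal[n];X=np.atleast_2d(X);p=X@c["R"].T+c["t"];f=240/np.tan(np.radians(c["vertical_fov"]/2))
    return np.c_[c["cx"]+f*p[:,0]/p[:,2],c["cy"]+f*p[:,1]/p[:,2]]
def ray(n,u,v):
    c=cal[n];f=240/np.tan(np.radians(c["vertical_fov"]/2))
    d=c["R"].T@np.array([(u-c["cx"])/f,(v-c["cy"])/f,1]);return -c["R"].T@c["t"],d
E
cat > fit.py <<'E'
from h import *
from scipy.optimize import least_squares
def cr(p,o,s=5): return [(p[0]+.5)/s-.5+o[0],(p[1]+.5)/s-.5+o[1]]
T=lambda *p:("top",cr(p,(310,180)));S=lambda *p:("scene",cr(p,(220,180)))
def W(q,P): # saddle->world
    c,s=np.cos(q[2]),np.sin(q[2]);return np.array([q[0]+c*P[0]-s*P[1],q[1]+s*P[0]+c*P[1],P[2]])
def capP(q,d,h,y): # d from hinge, h above origin
    a=q[4];return (.038-d*np.cos(a)+h*np.sin(a),y,.085+d*np.sin(a)+h*np.cos(a))
def boltP(q,L,y): return (-.038-L*np.sin(q[5]),y,.04+L*np.cos(q[5]))
obs=[
(T(298,208),lambda q:(.065,.045,.012)),(T(472,275),lambda q:(.065,-.045,.012)),
(T(205,465),lambda q:(-.065,.045,.012)),(T(385,530),lambda q:(-.065,-.045,.012)),
(S(120,368),lambda q:(.065,-.045,.012)),(S(240,468),lambda q:(.065,.045,.012)),
(S(380,134),lambda q:boltP(q,.054,-.022)),(S(446,178),lambda q:boltP(q,.054,.022)),
(S(127,115),lambda q:capP(q,.09,.007,-.01025)),(S(158,132),lambda q:capP(q,.09,.007,.01025)),
(T(412,155),lambda q:capP(q,.09,.007,.01025)),(T(460,172),lambda q:capP(q,.09,.007,-.01025)),
]
def res(q):
    o=[]
    for (n,p),f in obs:o+=list(proj(n,W(q,f(q)))[0]-p)
    return np.array(o)
if __name__=="__main__":
    s=least_squares(res,[.6,-.1,-.35,.09,1.8,1.0],loss="soft_l1")
    q=s.x;print(q.round(4));print(res(q).reshape(-1,2).round(1))
    print("tube top",proj("top",W(q,(0,.11,.09))),proj("top",W(q,(0,-.11,.09))))
    st=r.get_state();print(Rn.from_quat(st["eef_rot"]).as_matrix().round(3))
    print("hinge",W(q,(.038,0,.085)),"bar",W(q,boltP(q,.054,0)),"capend",W(q,capP(q,.078,.007,0)))
E
python3 fit.py
```

```text
[ 0.5476 -0.1169 -0.3724  1.4867  1.7471  0.9946]
[[-1.1 -1. ]
 [ 1.3 -0.7]
 [-2.1  0.6]
 [-0.4  1.7]
 [-1.3 -0.5]
 [ 0.6 -1. ]
 [-0.5  1.1]
 [-0.6  0.3]
 [-1.1 -0.1]
 [-0.9  0.7]
 [-0.6  0.7]
 [-0.5  0.9]]
tube top [[332.3965394  229.90740169]] [[430.25995038 266.189443  ]]
[[-0.916 -0.001  0.402]
 [-0.402  0.001 -0.916]
 [ 0.    -1.    -0.002]]
hinge [ 0.58298533 -0.13071483  0.085     ] bar [ 0.47001649 -0.08659107  0.06942298] capend [ 0.60214887 -0.13819979  0.16056278]
```

```bash
cat > ov.py <<'E'
from fit import *
import cv2,sys
def overlay(q,n,img,box,s,out):
    x0,y0,x1,y1=box
    c=cv2.convertScaleAbs(cv2.resize(img[y0:y1,x0:x1],None,fx=s,fy=s,interpolation=cv2.INTER_CUBIC),alpha=1.5)
    def line(P,col,closed=True):
        uv=proj(n,np.array([W(q,p) for p in P]));uv=((uv-[x0,y0]+.5)*s-.5)
        cv2.polylines(c,[np.round(uv).astype(int)],closed,col,1)
    line([(.065,.045,.012),(.065,-.045,.012),(-.065,-.045,.012),(-.065,.045,.012)],(0,0,255))
    line([(.065,.045,.0),(.065,-.045,.0),(-.065,-.045,.0),(-.065,.045,.0)],(0,0,160))
    line([boltP(q,.054,-.022),boltP(q,.054,.022)],(0,255,0),False)
    line([boltP(q,0,0),boltP(q,.054,0)],(0,255,0),False)
    line([capP(q,d,h,y) for d,h,y in [(.06,.007,.015),(.09,.007,.015),(.09,.007,.0055),(.07,.007,.0055),(.07,.007,-.0055),(.09,.007,-.0055),(.09,.007,-.015),(.06,.007,-.015)]],(255,0,0))
    line([(.038,-.02,.085),(.038,.02,.085)],(255,255,0),False)
    line([(0,-.11,.09),(0,.11,.09)],(255,0,255),False)
    cv2.imwrite(out,c)
if __name__=="__main__":
    q=least_squares(res,[.6,-.1,-.35,.09,1.8,1.0],loss="soft_l1").x
    if len(sys.argv)>2: q=np.array(eval(sys.argv[2]))
    t=sys.argv[1]
    overlay(q,"top",cv2.imread("pics/top0.png"),(325,200,415,300),8 if 0 else 6,f"pics/ovt{t}.png")
    overlay(q,"scene",cv2.imread("pics/scene0.png"),(235,190,325,280),6,f"pics/ovs{t}.png")
E
python3 ov.py 1
```

```text
(no output)
```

View pics/ovt1.png

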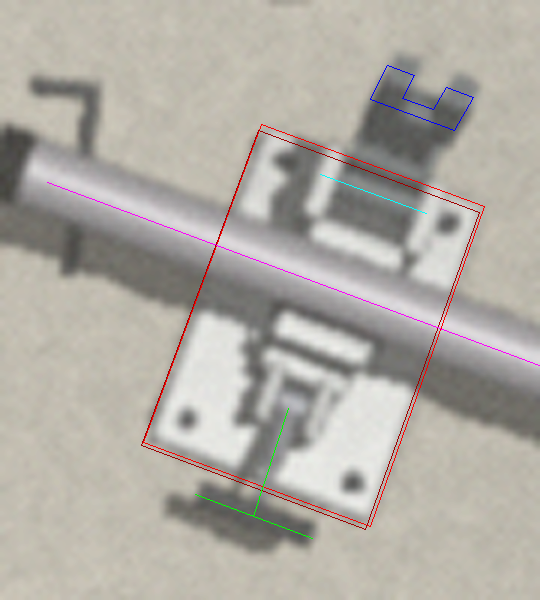

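View pics/ovs1.png

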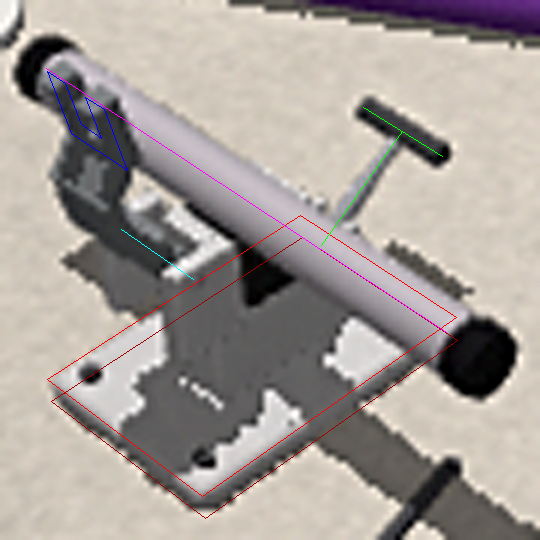

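The fit gives the saddle at (0.548, -0.117) with a yaw of -0.372 rad, the cap at about 1.75 rad and the bolt at about 0.99 rad. All of these fall within the stated ranges. The overlay puts the bar at (365,105)-(445,155) in the scene crop and the foot outline within about 1 px. I'll move behind the cap with the jaws shut.

```bash
cat >> h.py <<'E'
Q=np.array([.5476,-.1169,-.3724])
cs,sn=np.cos(Q[2]),np.sin(Q[2])
SX=np.array([cs,sn,0]);SY=np.array([-sn,cs,0]);SZ=np.array([0,0,1.])
def tgtR(tilt=0): # tool y=down, z=-SY, x=-SX ; tilt: rotate about SY (rad, + = fingers' far end... via rotvec)
    B=np.c_[-SX,-SZ,-SY]
    return Rn.from_rotvec(SY*tilt)*Rn.from_matrix(B)
def go(sx,sy,z,tilt=0,reach=.166):
    """tip (reach ahead of TCP) to saddle x,y, world z"""
    st=r.get_state();R0=Rn.from_quat(st["eef_rot"]);Rt=tgtR(tilt)
    p=np.array([Q[0],Q[1],0])+sx*SX+sy*SY+z*SZ-reach*Rt.as_matrix()[:,1]
    d=R0.inv().apply(p-st["tool_pos"]);w=(R0.inv()*Rt).as_rotvec()/(np.pi/4)
    print("d",d.round(4),"w",w.round(4),"TCPtarget",p.round(4))
def now(reach=.166):
    st=r.get_state();R0=Rn.from_quat(st["eef_rot"]).as_matrix()
    t=st["tool_pos"]+reach*R0[:,1]-[Q[0],Q[1],0]
    f=st["contact_force"]
    print("t %.2f"%st["clock"],"saddle tip",(t@np.c_[SX,SY,SZ]).round(4),"Fs",(f@np.c_[SX,SY,SZ]).round(2),"op",round(float(st["opening"]),3),"pos",st["tool_pos"].round(4))
    print("tool axes in saddle:\n",(np.c_[SX,SY,SZ].T@R0).round(3))
E
python3 -c "
from h import *
now();go(.105,0,.239)"
```

```text
t 0.10 saddle tip [-0.1107 -0.5316  0.238 ] Fs [-0.08 -0.27  0.29] op 1.002 pos [ 0.2512 -0.572   0.404 ]
tool axes in saddle:
 [[-0.707 -0.001  0.708]
 [-0.708  0.001 -0.707]
 [ 0.    -1.    -0.002]]
d [-0.5286 -0.0007 -0.2232] w [1.900e-03 1.001e+00 9.000e-04] TCPtarget [ 0.6454 -0.1551  0.405 ]
```

arm_command(
  deltas=[
    {"dx": -0.045,"dz": -0.019,"wy": 0.15},
    {"dx": -0.09,"dz": -0.038,"wy": 0.3},
    {"dx": -0.135,"dz": -0.057,"wy": 0.45},
    {"dx": -0.18,"dz": -0.076,"wy": 0.6},
    {"dx": -0.225,"dz": -0.095,"wy": 0.75},
  ],
  claw=-1,
  grip_force=10,
)

```text
invalid input at $.deltas[0]: expected keys dx, dy, dz, wx, wy, wz
```

```bash
python3 -c "
from h import *
now();go(.105,0,.239)"
```

```text
t 0.10 saddle tip [-0.1107 -0.5316  0.238 ] Fs [-0.08 -0.27  0.29] op 1.002 pos [ 0.2512 -0.572   0.404 ]
tool axes in saddle:
 [[-0.707 -0.001  0.708]
 [-0.708  0.001 -0.707]
 [ 0.    -1.    -0.002]]
d [-0.5286 -0.0007 -0.2232] w [1.900e-03 1.001e+00 9.000e-04] TCPtarget [ 0.6454 -0.1551  0.405 ]
```

arm_command(
  deltas=[
    {"dx": -0.045,"dy": 0,"dz": -0.019,"wx": 0,"wy": 0.15,"wz": 0},
    {"dx": -0.09,"dy": 0,"dz": -0.038,"wx": 0,"wy": 0.3,"wz": 0},
    {"dx": -0.135,"dy": 0,"dz": -0.057,"wx": 0,"wy": 0.45,"wz": 0},
    {"dx": -0.18,"dy": 0,"dz": -0.076,"wx": 0,"wy": 0.6,"wz": 0},
    {"dx": -0.225,"dy": 0,"dz": -0.095,"wx": 0,"wy": 0.75,"wz": 0},
  ],
  claw=-1,
  grip_force=10,
)

```text
clock: 0.6
tool_pos: [0.4201, -0.3932, 0.4044]
eef_rot: [0.064, 0.704, -0.704, -0.064]
contact_force: [0.1, 0.4, -0.2]
opening: 0.57
```

```bash
python3 -c "
from h import *
now();go(.105,0,.239)"
```

```text
t 0.60 saddle tip [-0.0183 -0.3037  0.2384] Fs [-0.05  0.45 -0.23] op 0.57 pos [ 0.4201 -0.3932  0.4044]
tool axes in saddle:
 [[-0.982 -0.001  0.191]
 [-0.191  0.    -0.982]
 [ 0.    -1.    -0.   ]]
d [-0.1789 -0.0005 -0.2746] w [0.0004 0.2446 0.0006] TCPtarget [ 0.6454 -0.1551  0.405 ]
```

arm_command(
  deltas=[
    {"dx": -0.026,"dy": 0,"dz": -0.04,"wx": 0,"wy": 0.12,"wz": 0},
    {"dx": -0.052,"dy": 0,"dz": -0.08,"wx": 0,"wy": 0.245,"wz": 0},
    {"dx": -0.078,"dy": 0,"dz": -0.12,"wx": 0,"wy": 0.245,"wz": 0},
    {"dx": -0.104,"dy": 0,"dz": -0.16,"wx": 0,"wy": 0.245,"wz": 0},
    {"dx": -0.13,"dy": 0,"dz": -0.2,"wx": 0,"wy": 0.245,"wz": 0},
  ],
)

```text
clock: 1.1
tool_pos: [0.583, -0.2187, 0.4044]
eef_rot: [-0.129, -0.695, 0.695, 0.129]
contact_force: [1.3, -1.1, 0.4]
opening: 0.116
```

```bash
python3 -c "
from h import *
now();go(.105,0,.160)"
```

```text
t 1.10 saddle tip [ 0.0699 -0.082   0.2384] Fs [ 1.63 -0.53  0.44] op 0.116 pos [ 0.583  -0.2187  0.4044]
tool axes in saddle:
 [[-1.    -0.001  0.005]
 [-0.005 -0.    -1.   ]
 [ 0.001 -1.     0.   ]]
d [-0.0354  0.0783 -0.0818] w [-0.0003  0.0064  0.001 ] TCPtarget [ 0.6454 -0.1551  0.326 ]
```

arm_command(
  deltas=[
    {"dx": -0.018,"dy": 0,"dz": -0.04,"wx": 0,"wy": 0.006,"wz": 0},
    {"dx": -0.035,"dy": 0,"dz": -0.08,"wx": 0,"wy": 0.006,"wz": 0},
    {"dx": -0.035,"dy": 0.02,"dz": -0.082,"wx": 0,"wy": 0.006,"wz": 0},
    {"dx": -0.035,"dy": 0.06,"dz": -0.082,"wx": 0,"wy": 0.006,"wz": 0},
    {"dx": -0.035,"dy": 0.088,"dz": -0.082,"wx": 0,"wy": 0.006,"wz": 0},
  ],
)

```text
clock: 1.6
tool_pos: [0.6437, -0.1557, 0.3143]
eef_rot: [0.13, 0.695, -0.695, -0.131]
contact_force: [-0.3, -0.1, -0.1]
opening: 0.002
```

```bash
cat > shot.py <<'E'
from h import *
import cv2,sys
t=sys.argv[1];n=sys.argv[2];x0,y0,x1,y1=map(int,sys.argv[3:7])
i=r.snapshot(n)[:,:,::-1];cv2.imwrite(f"pics/{n}{t}.png",i)
s=min(700/(x1-x0),590/(y1-y0))
cv2.imwrite(f"pics/{n}{t}c.png",cv2.convertScaleAbs(cv2.resize(i[y0:y1,x0:x1],None,fx=s,fy=s,interpolation=cv2.INTER_CUBIC),alpha=1.4));print("scale",s)
now()
E
python3 shot.py 2 scene 180 130 340 290
```

```text
scale 3.6875
t 1.65 saddle tip [ 0.1002 -0.0019  0.1437] Fs [-0.87  0.08 -2.46] op 0.006 pos [ 0.642  -0.1555  0.3097]
tool axes in saddle:
 [[-1.    -0.011  0.001]
 [-0.001 -0.002 -1.   ]
 [ 0.011 -1.     0.002]]
```

View pics/scene2c.png

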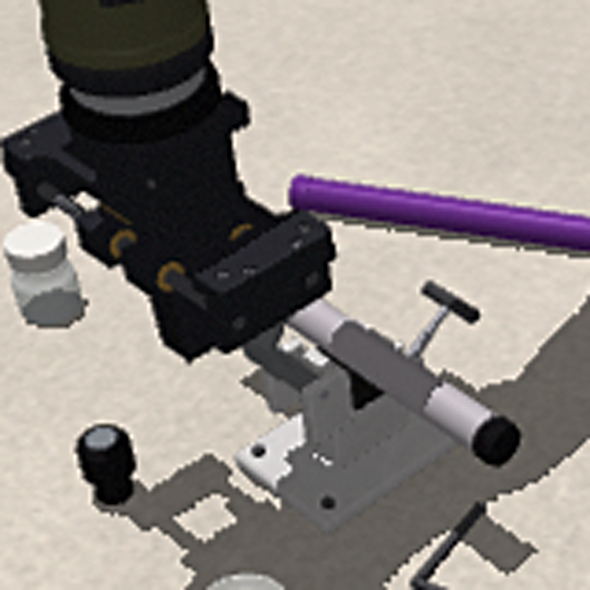

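arm_command(
  deltas=[
    {"dx": 0,"dy": 0,"dz": 0,"wx": 0,"wy": 0,"wz": 0},
    {"dx": 0.01,"dy": -0.004,"dz": 0,"wx": 0,"wy": 0,"wz": 0},
    {"dx": 0.02,"dy": -0.008,"dz": 0,"wx": 0,"wy": 0,"wz": 0},
    {"dx": 0.03,"dy": -0.008,"dz": 0,"wx": 0,"wy": 0,"wz": 0},
    {"dx": 0.036,"dy": -0.008,"dz": 0,"wx": 0,"wy": 0,"wz": 0},
  ],
)

```text
clock: 2.15
tool_pos: [0.6114, -0.1439, 0.3275]
eef_rot: [-0.133, -0.695, 0.695, 0.129]
contact_force: [1.7, -0.8, 1.1]
opening: 0.008
```

```bash
python3 -c "
from h import *
now()"
```

```text
t 2.15 saddle tip [ 0.0703 -0.0017  0.1615] Fs [ 1.85 -0.09  1.05] op 0.008 pos [ 0.6114 -0.1439  0.3275]
tool axes in saddle:
 [[-1.     0.006 -0.   ]
 [ 0.     0.001 -1.   ]
 [-0.006 -1.    -0.001]]
```

arm_command(
  deltas=[
    {"dx": 0.01,"dy": 0,"dz": 0,"wx": 0,"wy": 0,"wz": 0},
    {"dx": 0.02,"dy": -0.002,"dz": 0,"wx": 0,"wy": 0,"wz": 0},
    {"dx": 0.03,"dy": -0.003,"dz": 0,"wx": 0,"wy": 0,"wz": 0},
    {"dx": 0.04,"dy": -0.003,"dz": 0,"wx": 0,"wy": 0,"wz": 0},
    {"dx": 0.046,"dy": -0.003,"dz": 0,"wx": 0,"wy": 0,"wz": 0},
  ],
)

```text
clock: 2.65
tool_pos: [0.5674, -0.1266, 0.3284]
eef_rot: [-0.131, -0.695, 0.695, 0.13]
contact_force: [1.8, -0.7, -1.9]
opening: 0.005
```

```bash
python3 shot.py 3 scene 180 130 340 290
```

```text
scale 3.6875
t 2.70 saddle tip [ 0.0212 -0.0018  0.1623] Fs [-0.26 -0.21  0.3 ] op 0.004 pos [ 0.5668 -0.1263  0.3283]
tool axes in saddle:
 [[-1. -0.  0.]
 [-0.  0. -1.]
 [ 0. -1. -0.]]
```

View pics/scene3c.png

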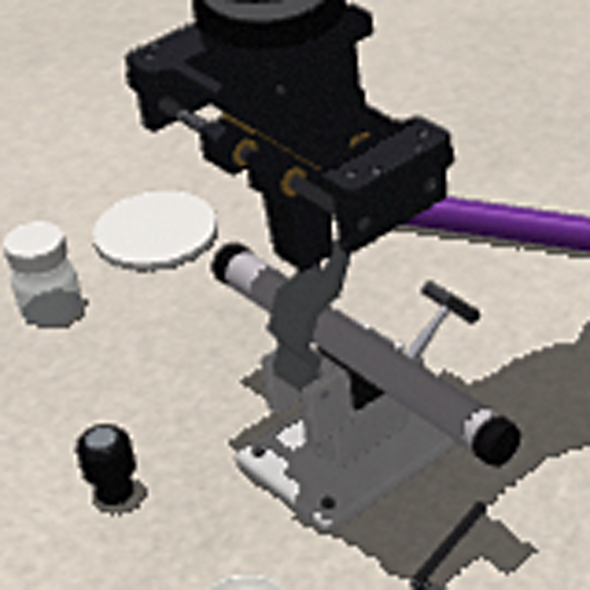

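arm_command(
  deltas=[
    {"dx": 0.012,"dy": 0.006,"dz": 0,"wx": 0,"wy": 0,"wz": 0},
    {"dx": 0.022,"dy": 0.012,"dz": 0,"wx": 0,"wy": 0,"wz": 0},
    {"dx": 0.031,"dy": 0.02,"dz": 0,"wx": 0,"wy": 0,"wz": 0},
    {"dx": 0.039,"dy": 0.03,"dz": 0,"wx": 0,"wy": 0,"wz": 0},
    {"dx": 0.045,"dy": 0.04,"dz": 0,"wx": 0,"wy": 0,"wz": 0},
  ],
)

```text
clock: 3.2
tool_pos: [0.5257, -0.1102, 0.2879]
eef_rot: [0.131, 0.695, -0.695, -0.131]
contact_force: [0.6, 0.3, 1.3]
opening: 0.005
```

```bash
python3 shot.py 4 scene 180 130 340 290
```

```text
scale 3.6875
t 3.25 saddle tip [-0.0248 -0.0018  0.1205] Fs [-1.33  0.76  0.24] op 0.009 pos [ 0.5244 -0.1097  0.2865]
tool axes in saddle:
 [[-1.    -0.004  0.   ]
 [-0.    -0.    -1.   ]
 [ 0.004 -1.     0.   ]]
```

View pics/scene4c.png

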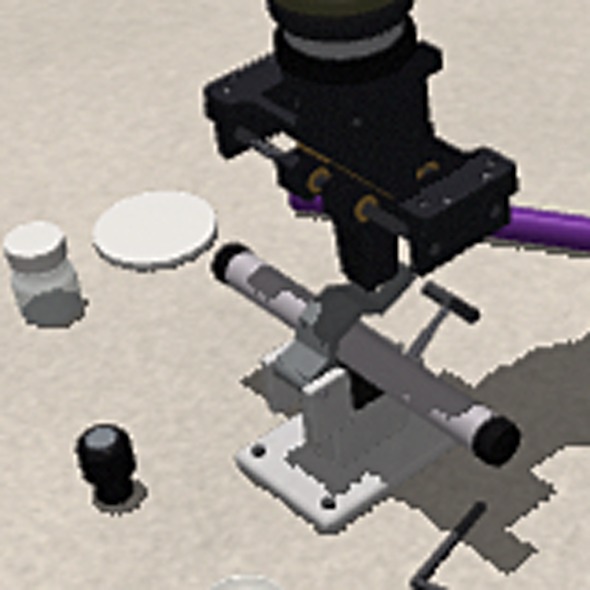

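arm_command(
  deltas=[
    {"dx": 0.002,"dy": 0.002,"dz": 0,"wx": 0,"wy": 0,"wz": 0},
    {"dx": 0.004,"dy": 0.005,"dz": 0,"wx": 0,"wy": 0,"wz": 0},
    {"dx": 0.007,"dy": 0.009,"dz": 0,"wx": 0,"wy": 0,"wz": 0},
    {"dx": 0.009,"dy": 0.012,"dz": 0,"wx": 0,"wy": 0,"wz": 0},
    {"dx": 0.009,"dy": 0.012,"dz": 0,"wx": 0,"wy": 0,"wz": 0},
  ],
)

```text
clock: 3.75
tool_pos: [0.5172, -0.107, 0.2754]
eef_rot: [-0.131, -0.695, 0.695, 0.131]
contact_force: [-0.1, -0.2, -0.3]
opening: 0.003
```

```bash
python3 -c "
from h import *
now()"
```

```text
t 3.75 saddle tip [-0.032  -0.0019  0.1094] Fs [ 0.01 -0.19 -0.26] op 0.003 pos [ 0.5172 -0.107   0.2754]
tool axes in saddle:
 [[-1.    -0.001  0.   ]
 [-0.    -0.    -1.   ]
 [ 0.001 -1.     0.   ]]
```

arm_command(
  deltas=[
    {"dx": 0.001,"dy": 0.001,"dz": 0,"wx": 0,"wy": 0,"wz": 0},
    {"dx": 0.002,"dy": 0.002,"dz": 0,"wx": 0,"wy": 0,"wz": 0},
    {"dx": 0.003,"dy": 0.003,"dz": 0,"wx": 0,"wy": 0,"wz": 0},
    {"dx": 0.003,"dy": 0.004,"dz": 0,"wx": 0,"wy": 0,"wz": 0},
    {"dx": 0.003,"dy": 0.004,"dz": 0,"wx": 0,"wy": 0,"wz": 0},
  ],
)

```text
clock: 4.25
tool_pos: [0.5153, -0.1063, 0.2718]
eef_rot: [-0.132, -0.695, 0.695, 0.13]
contact_force: [2.8, -1.7, -1.0]
opening: 0.005
```

```bash
python3 -c "
from h import *
now()"
```

```text
t 4.25 saddle tip [-0.0336 -0.0018  0.1058] Fs [ 3.22 -0.52 -1.04] op 0.005 pos [ 0.5153 -0.1063  0.2718]
tool axes in saddle:
 [[-1.     0.002 -0.   ]
 [ 0.     0.    -1.   ]
 [-0.002 -1.    -0.   ]]
```

arm_command(
  deltas=[
    {"dx": 0,"dy": 0.001,"dz": 0,"wx": 0,"wy": 0,"wz": 0},
    {"dx": 0,"dy": 0.002,"dz": 0,"wx": 0,"wy": 0,"wz": 0},
    {"dx": 0,"dy": 0.003,"dz": 0,"wx": 0,"wy": 0,"wz": 0},
    {"dx": 0,"dy": 0.003,"dz": 0,"wx": 0,"wy": 0,"wz": 0},
    {"dx": 0,"dy": 0.003,"dz": 0,"wx": 0,"wy": 0,"wz": 0},
  ],
)

```text
clock: 4.75
tool_pos: [0.5148, -0.1061, 0.2686]
eef_rot: [-0.131, -0.695, 0.695, 0.131]
contact_force: [3.4, -1.6, -1.9]
opening: 0.005
```

```bash
python3 shot.py 5 scene 180 130 340 290
```

```text
scale 3.6875
t 4.80 saddle tip [-0.0345 -0.0018  0.1026] Fs [ 4.4   0.47 -1.96] op 0.004 pos [ 0.5148 -0.1061  0.2686]
tool axes in saddle:
 [[-1.  0.  0.]
 [-0. -0. -1.]
 [-0. -1.  0.]]
```

View pics/scene5c.png

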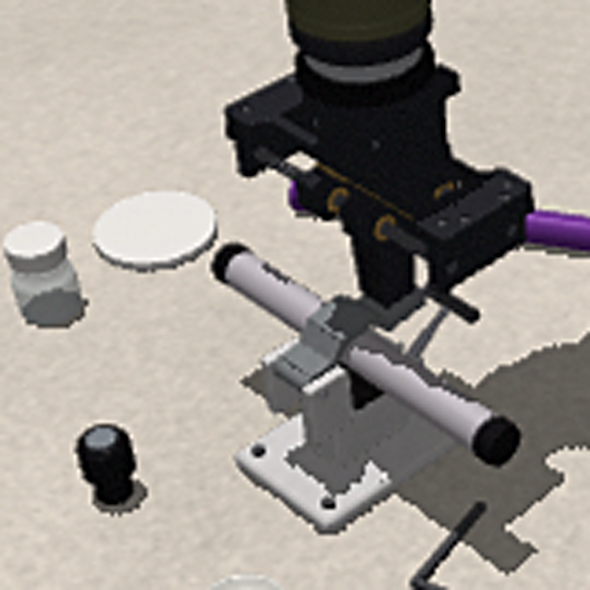

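arm_command(
  deltas=[
    {"dx": -0.002,"dy": 0,"dz": 0,"wx": 0,"wy": 0,"wz": 0},
    {"dx": -0.004,"dy": 0,"dz": 0,"wx": 0,"wy": 0,"wz": 0},
    {"dx": -0.004,"dy": 0.001,"dz": 0,"wx": 0,"wy": 0,"wz": 0},
    {"dx": -0.004,"dy": 0.002,"dz": 0,"wx": 0,"wy": 0,"wz": 0},
    {"dx": -0.004,"dy": 0.002,"dz": 0,"wx": 0,"wy": 0,"wz": 0},
  ],
)

```text
clock: 5.3
tool_pos: [0.5179, -0.1073, 0.2665]
eef_rot: [0.13, 0.695, -0.695, -0.131]
contact_force: [-0.3, -0.0, -0.2]
opening: 0.006
```

```bash
python3 -c "
from h import *
now()"
```

```text
t 5.30 saddle tip [-0.0314 -0.0019  0.1005] Fs [-0.29 -0.16 -0.19] op 0.006 pos [ 0.5179 -0.1073  0.2665]
tool axes in saddle:
 [[-1.    -0.001  0.   ]
 [-0.    -0.    -1.   ]
 [ 0.001 -1.     0.   ]]
```

arm_command(
  deltas=[
    {"dx": 0,"dy": 0.0005,"dz": 0,"wx": 0,"wy": 0,"wz": 0},
    {"dx": 0,"dy": 0.001,"dz": 0,"wx": 0,"wy": 0,"wz": 0},
    {"dx": 0,"dy": 0.0015,"dz": 0,"wx": 0,"wy": 0,"wz": 0},
    {"dx": 0,"dy": 0.002,"dz": 0,"wx": 0,"wy": 0,"wz": 0},
    {"dx": 0,"dy": 0.002,"dz": 0,"wx": 0,"wy": 0,"wz": 0},
  ],
)

```text
clock: 5.8
tool_pos: [0.5182, -0.1075, 0.265]
eef_rot: [0.131, 0.695, -0.695, -0.131]
contact_force: [-1.5, 0.7, 4.7]
opening: 0.008
```

```bash
python3 -c "
from h import *
now()"
```

```text
t 5.80 saddle tip [-0.0308 -0.0019  0.099 ] Fs [-1.69  0.11  4.65] op 0.008 pos [ 0.5182 -0.1075  0.265 ]
tool axes in saddle:
 [[-1. -0. -0.]
 [ 0. -0. -1.]
 [ 0. -1.  0.]]
```

arm_command(
  deltas=[
    {"dx": 0,"dy": 0.0004,"dz": 0,"wx": 0,"wy": 0,"wz": 0},
    {"dx": 0,"dy": 0.0008,"dz": 0,"wx": 0,"wy": 0,"wz": 0},
    {"dx": 0,"dy": 0.001,"dz": 0,"wx": 0,"wy": 0,"wz": 0},
    {"dx": 0,"dy": 0.001,"dz": 0,"wx": 0,"wy": 0,"wz": 0},
    {"dx": 0,"dy": 0.001,"dz": 0,"wx": 0,"wy": 0,"wz": 0},
  ],
)

```text
clock: 6.3
tool_pos: [0.5181, -0.1074, 0.2641]
eef_rot: [0.131, 0.695, -0.695, -0.131]
contact_force: [-2.2, 1.2, 6.2]
opening: 0.006
```

```bash
python3 -c "
from h import *
now()"
```

```text
t 6.30 saddle tip [-0.031  -0.0018  0.0981] Fs [-2.47  0.34  6.23] op 0.006 pos [ 0.5181 -0.1074  0.2641]
tool axes in saddle:
 [[-1. -0.  0.]
 [-0. -0. -1.]
 [ 0. -1.  0.]]
```

arm_command(
  deltas=[
    {"dx": 0.0007,"dy": 0,"dz": 0,"wx": 0,"wy": 0,"wz": 0},
    {"dx": 0.0015,"dy": 0,"dz": 0,"wx": 0,"wy": 0,"wz": 0},
    {"dx": 0.0015,"dy": 0.0003,"dz": 0,"wx": 0,"wy": 0,"wz": 0},
    {"dx": 0.0015,"dy": 0.0006,"dz": 0,"wx": 0,"wy": 0,"wz": 0},
    {"dx": 0.0015,"dy": 0.0006,"dz": 0,"wx": 0,"wy": 0,"wz": 0},
  ],
)

```text
clock: 6.8
tool_pos: [0.5176, -0.1072, 0.2637]
eef_rot: [-0.132, -0.695, 0.695, 0.13]
contact_force: [0.2, -0.2, 6.1]
opening: 0.005
```

```bash
python3 -c "
from h import *
now()"
```

```text
t 6.80 saddle tip [-0.0312 -0.0019  0.0977] Fs [ 0.29 -0.09  6.12] op 0.005 pos [ 0.5176 -0.1072  0.2637]
tool axes in saddle:
 [[-1.     0.002 -0.   ]
 [ 0.     0.    -1.   ]
 [-0.002 -1.    -0.   ]]
```

arm_command(
  deltas=[
    {"dx": 0,"dy": 0.0005,"dz": 0,"wx": 0,"wy": 0,"wz": 0},
    {"dx": 0,"dy": 0.001,"dz": 0,"wx": 0,"wy": 0,"wz": 0},
    {"dx": 0,"dy": 0.0015,"dz": 0,"wx": 0,"wy": 0,"wz": 0},
    {"dx": 0,"dy": 0.0015,"dz": 0,"wx": 0,"wy": 0,"wz": 0},
    {"dx": 0,"dy": 0.0015,"dz": 0,"wx": 0,"wy": 0,"wz": 0},
  ],
)

```text
clock: 7.3
tool_pos: [0.5174, -0.1071, 0.2621]
eef_rot: [-0.132, -0.695, 0.695, 0.13]
contact_force: [-0.7, -0.6, 6.9]
opening: 0.002
```

```bash
python3 -c "
from h import *
now()"
```

```text
t 7.30 saddle tip [-0.0314 -0.0019  0.0961] Fs [-0.42 -0.86  6.92] op 0.002 pos [ 0.5174 -0.1071  0.2621]
tool axes in saddle:
 [[-1.     0.002 -0.   ]
 [ 0.     0.    -1.   ]
 [-0.002 -1.    -0.   ]]
```

arm_command(
  deltas=[
    {"dx": 0,"dy": 0.0003,"dz": 0,"wx": 0,"wy": 0,"wz": 0},
    {"dx": 0,"dy": 0.0006,"dz": 0,"wx": 0,"wy": 0,"wz": 0},
    {"dx": 0,"dy": 0.0009,"dz": 0,"wx": 0,"wy": 0,"wz": 0},
    {"dx": 0,"dy": 0.0012,"dz": 0,"wx": 0,"wy": 0,"wz": 0},
    {"dx": 0,"dy": 0.0012,"dz": 0,"wx": 0,"wy": 0,"wz": 0},
  ],
)

```text
clock: 7.8
tool_pos: [0.5173, -0.1071, 0.2609]
eef_rot: [-0.131, -0.695, 0.695, 0.13]
contact_force: [-1.7, -0.8, 7.2]
opening: 0.004
```

```bash
python3 -c "
from h import *
now()"
```

```text
t 7.80 saddle tip [-0.0315 -0.0018  0.0949] Fs [-1.29 -1.41  7.18] op 0.004 pos [ 0.5173 -0.1071  0.2609]
tool axes in saddle:
 [[-1.     0.001 -0.   ]
 [ 0.     0.    -1.   ]
 [-0.001 -1.    -0.   ]]
```

arm_command(
  deltas=[
    {"dx": 0.0003,"dy": 0.0003,"dz": 0,"wx": 0,"wy": 0,"wz": 0},
    {"dx": 0.0005,"dy": 0.0006,"dz": 0,"wx": 0,"wy": 0,"wz": 0},
    {"dx": 0.0005,"dy": 0.0009,"dz": 0,"wx": 0,"wy": 0,"wz": 0},
    {"dx": 0.0005,"dy": 0.0012,"dz": 0,"wx": 0,"wy": 0,"wz": 0},
    {"dx": 0.0005,"dy": 0.0012,"dz": 0,"wx": 0,"wy": 0,"wz": 0},
  ],
)

```text
clock: 8.3
tool_pos: [0.517, -0.107, 0.2598]
eef_rot: [-0.132, -0.695, 0.695, 0.13]
contact_force: [-1.1, -0.7, 7.1]
opening: 0.006
```

```bash
python3 -c "
from h import *
now()"
```

```text
t 8.30 saddle tip [-0.0317 -0.0019  0.0938] Fs [-0.8  -1.11  7.11] op 0.006 pos [ 0.517  -0.107   0.2598]
tool axes in saddle:
 [[-1.     0.002 -0.   ]
 [ 0.     0.    -1.   ]
 [-0.002 -1.    -0.   ]]
```

arm_command(
  deltas=[
    {"dx": 0.0003,"dy": 0.0003,"dz": 0,"wx": 0,"wy": 0,"wz": 0},
    {"dx": 0.0003,"dy": 0.0006,"dz": 0,"wx": 0,"wy": 0,"wz": 0},
    {"dx": 0.0003,"dy": 0.0009,"dz": 0,"wx": 0,"wy": 0,"wz": 0},
    {"dx": 0.0003,"dy": 0.0012,"dz": 0,"wx": 0,"wy": 0,"wz": 0},
    {"dx": 0.0003,"dy": 0.0012,"dz": 0,"wx": 0,"wy": 0,"wz": 0},
  ],
)

```text
clock: 8.8
tool_pos: [0.5169, -0.107, 0.2594]
eef_rot: [-0.132, -0.695, 0.695, 0.13]
contact_force: [-1.0, -0.0, 15.0]
opening: 0.004
```

```bash
python3 -c "
from h import *
now()"
```

```text
t 8.80 saddle tip [-0.0317 -0.0019  0.0934] Fs [-0.9  -0.39 14.98] op 0.004 pos [ 0.5169 -0.107   0.2594]
tool axes in saddle:
 [[-1.     0.003 -0.   ]
 [ 0.     0.    -1.   ]
 [-0.003 -1.    -0.   ]]
```

arm_command(
  deltas=[
    {"dx": 0,"dy": 0,"dz": 0,"wx": 0,"wy": 0,"wz": 0},
    {"dx": 0,"dy": 0,"dz": 0,"wx": 0,"wy": 0,"wz": 0},
    {"dx": 0,"dy": 0,"dz": 0,"wx": 0,"wy": 0,"wz": 0},
    {"dx": 0,"dy": 0,"dz": 0,"wx": 0,"wy": 0,"wz": 0},
    {"dx": 0,"dy": 0,"dz": 0,"wx": 0,"wy": 0,"wz": 0},
  ],
)

```text
clock: 9.3
tool_pos: [0.5169, -0.107, 0.2594]
eef_rot: [-0.132, -0.695, 0.695, 0.13]
contact_force: [-1.6, 0.2, 13.7]
opening: 0.004
```

```bash
python3 -c "
from h import *
now()"
```

```text
t 9.30 saddle tip [-0.0317 -0.0019  0.0934] Fs [-1.56 -0.4  13.68] op 0.004 pos [ 0.5169 -0.107   0.2594]
tool axes in saddle:
 [[-1.     0.003 -0.   ]
 [ 0.     0.    -1.   ]
 [-0.003 -1.    -0.   ]]
```

arm_command(
  deltas=[
    {"dx": 0,"dy": 0.0001,"dz": 0,"wx": 0,"wy": 0,"wz": 0},
    {"dx": 0,"dy": 0.0002,"dz": 0,"wx": 0,"wy": 0,"wz": 0},
    {"dx": 0,"dy": 0.0002,"dz": 0,"wx": 0,"wy": 0,"wz": 0},
    {"dx": 0,"dy": 0.0002,"dz": 0,"wx": 0,"wy": 0,"wz": 0},
    {"dx": 0,"dy": 0.0002,"dz": 0,"wx": 0,"wy": 0,"wz": 0},
  ],
)

```text
clock: 9.8
tool_pos: [0.5169, -0.107, 0.2594]
eef_rot: [-0.132, -0.695, 0.695, 0.13]
contact_force: [-2.5, 0.3, 16.1]
opening: 0.003
```

```bash
python3 shot.py 6 scene 180 130 340 290
```

```text
scale 3.6875
t 9.85 saddle tip [-0.0317 -0.0019  0.0934] Fs [-1.8   0.47 15.88] op 0.005 pos [ 0.5169 -0.107   0.2594]
tool axes in saddle:
 [[-1.     0.003 -0.   ]
 [ 0.     0.    -1.   ]
 [-0.003 -1.    -0.   ]]
```

View pics/scene6c.png

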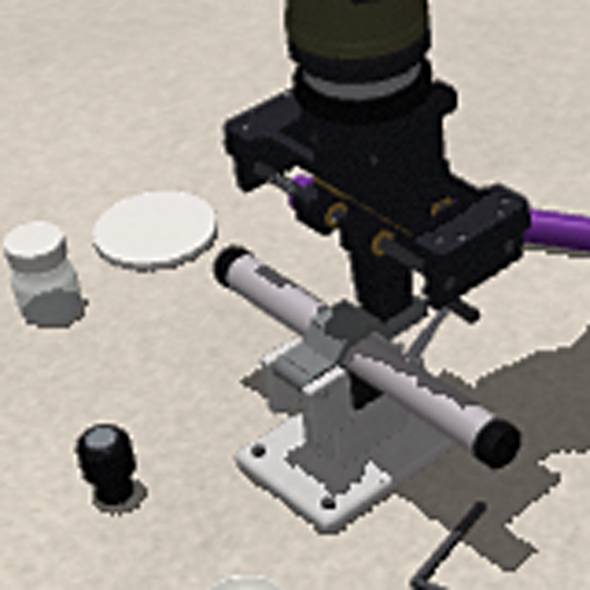

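Felt it. The liner yielded at about 7 N down to z = 0.0934 m, then came the hard stop. The push was 15.0, then 13.7, then 16 N, held for over 1 s, so the cap is shut at about 0.02 rad. Next I'll retreat and look at the bar.

arm_command(
  deltas=[
    {"dx": 0,"dy": -0.003,"dz": 0,"wx": 0,"wy": 0,"wz": 0},
    {"dx": 0,"dy": -0.02,"dz": 0,"wx": 0,"wy": 0,"wz": 0},
    {"dx": 0.02,"dy": -0.06,"dz": 0,"wx": 0,"wy": 0,"wz": 0},
    {"dx": 0.06,"dy": -0.09,"dz": 0,"wx": 0,"wy": 0,"wz": 0},
    {"dx": 0.1,"dy": -0.1,"dz": 0,"wx": 0,"wy": 0,"wz": 0},
  ],
  claw=0.5,
)

```text
clock: 10.35
tool_pos: [0.423, -0.0702, 0.3597]
eef_rot: [0.133, 0.695, -0.695, -0.129]
contact_force: [0.4, 0.2, -0.1]
opening: 0.433
```

```bash
python3 shot.py 7 scene 220 170 340 290; python3 shot.py 7 top 310 180 450 300
```

```text
scale 4.916666666666667
t 10.40 saddle tip [-0.1422 -0.0028  0.1934] Fs [-7.1   0.41  0.06] op 0.477 pos [ 0.4154 -0.0681  0.3594]
tool axes in saddle:
 [[-1.    -0.008  0.001]
 [-0.001 -0.001 -1.   ]
 [ 0.008 -1.     0.001]]
scale 4.916666666666667
t 10.45 saddle tip [-0.1388 -0.0025  0.1928] Fs [-0.29 -0.05  0.41] op 0.531 pos [ 0.4183 -0.0689  0.3588]
tool axes in saddle:
 [[-1.    -0.005  0.001]
 [-0.001 -0.001 -1.   ]
 [ 0.005 -1.     0.001]]
```

View pics/scene7c.png

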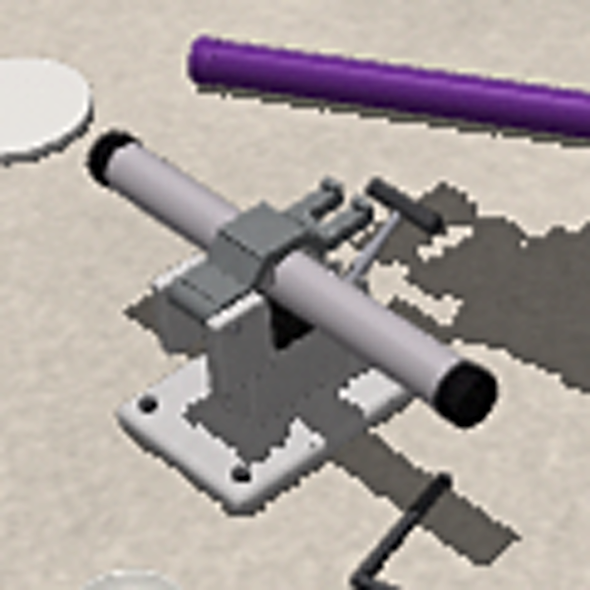

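View pics/top7c.png

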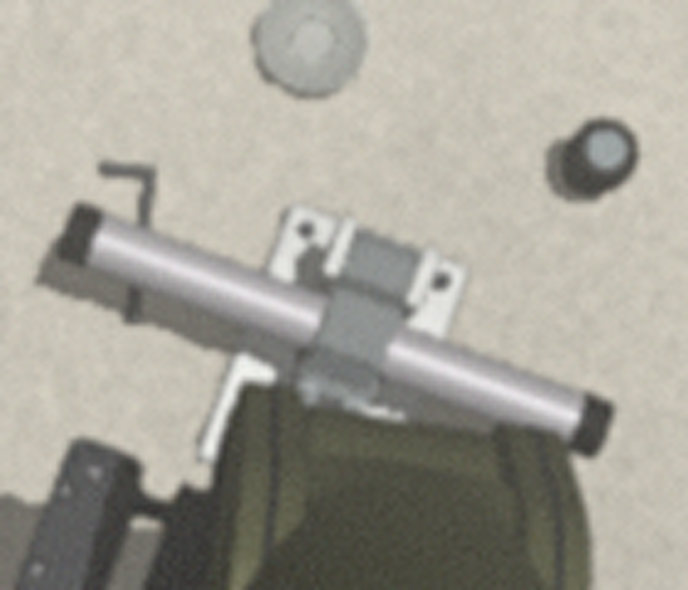

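```bash
cat > chk.py <<'E'
from fit import *
q=np.array([*Q,.09,.0175,.9946])
s=590/120
def pc(P): return ((proj("scene",W(q,P))[0]-[220,170]+.5)*s-.5).round(0)
for nm,P in dict(lipL=capP(q,.0875,.0105,-.01025),lipR=capP(q,.0875,.0105,.01025),archtopR0=capP(q,.038,.02,.015),archL=capP(q,.038,.02,-.015),slotR=capP(q,.09,.007,.0055),
  barL=boltP(q,.054,-.022),barR=boltP(q,.054,.022),tubeR=(0,.11,.09),tubeL=(0,-.11,.09),footnear=(.065,.045,.012),footleft=(.065,-.045,.012)).items(): print(nm,pc(P))
E
python3 chk.py
python3 - <<'E'
import cv2
i=cv2.imread("pics/scene7.png")
cv2.imwrite("pics/s7z.png",cv2.convertScaleAbs(cv2.resize(i[195:255,250:330],None,fx=9,fy=9,interpolation=cv2.INTER_CUBIC),alpha=1.5))
E
```

```text
lipL [331. 184.]
lipR [362. 203.]
archtopR0 [285. 244.]
archL [240. 215.]
slotR [359. 202.]
barL [371. 186.]
barR [436. 226.]
tubeR [439. 371.]
tubeL [112. 154.]
footnear [239. 505.]
footleft [112. 408.]
```

View pics/s7z.png

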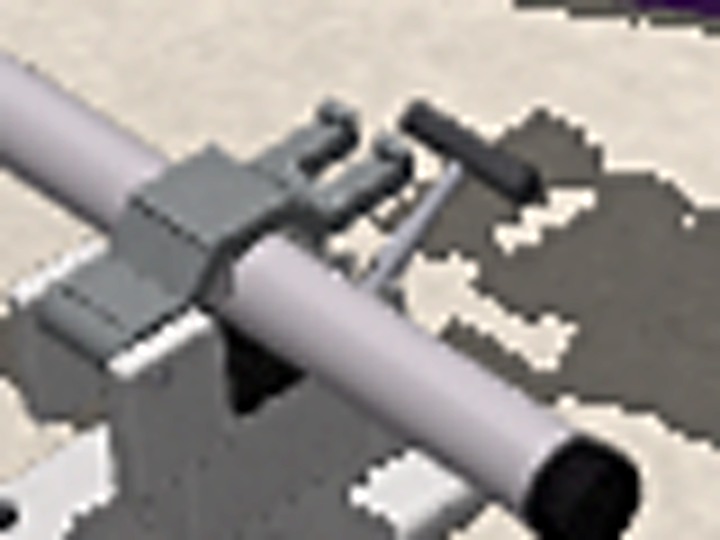

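```bash
python3 -c "
from h import *
now(.147);go(-.0833,0,.12,0,.147);go(-.0833,0,.0694,0,.147)"
```

```text
t 10.45 saddle tip [-0.1387 -0.0025  0.2118] Fs [-0.29 -0.05  0.41] op 0.531 pos [ 0.4183 -0.0689  0.3588]
tool axes in saddle:
 [[-1.    -0.005  0.001]
 [-0.001 -0.001 -1.   ]
 [ 0.005 -1.     0.001]]
d [-0.0551  0.0915 -0.0023] w [-0.001   0.0019  0.0068] TCPtarget [ 0.47   -0.0866  0.267 ]
d [-0.0554  0.1421 -0.0024] w [-0.001   0.0019  0.0068] TCPtarget [ 0.47   -0.0866  0.2164]
```

arm_command(
  deltas=[
    {"dx": -0.02,"dy": 0.02,"dz": -0.002,"wx": 0,"wy": 0.002,"wz": 0},
    {"dx": -0.04,"dy": 0.05,"dz": -0.002,"wx": 0,"wy": 0.002,"wz": 0},
    {"dx": -0.05,"dy": 0.08,"dz": -0.002,"wx": 0,"wy": 0.002,"wz": 0},
    {"dx": -0.05,"dy": 0.09,"dz": -0.002,"wx": 0,"wy": 0.002,"wz": 0},
    {"dx": -0.05,"dy": 0.09,"dz": -0.002,"wx": 0,"wy": 0.002,"wz": 0},
  ],
)

```text
clock: 10.95
tool_pos: [0.4698, -0.0865, 0.2664]
eef_rot: [-0.13, -0.695, 0.695, 0.133]
contact_force: [-0.0, -0.2, 0.9]
opening: 0.75
```

```bash
python3 shot.py 8 scene 220 150 360 270; python3 -c "
from h import *
now(.147);go(-.0833,0,.0694,0,.147)"
```

```text
scale 4.916666666666667
t 11.00 saddle tip [-8.390e-02 -1.000e-04  1.015e-01] Fs [-1.2   0.71 -0.2 ] op 0.75 pos [ 0.4698 -0.0865  0.2675]
tool axes in saddle:
 [[-1.    -0.002 -0.002]
 [ 0.002 -0.001 -1.   ]
 [ 0.002 -1.     0.001]]
t 11.00 saddle tip [-8.380e-02 -1.000e-04  1.205e-01] Fs [-1.2   0.71 -0.2 ] op 0.75 pos [ 0.4698 -0.0865  0.2675]
tool axes in saddle:
 [[-1.    -0.002 -0.002]
 [ 0.002 -0.001 -1.   ]
 [ 0.002 -1.     0.001]]
d [-0.0003  0.0511 -0.    ] w [-0.0008 -0.0021  0.0028] TCPtarget [ 0.47   -0.0866  0.2164]
```

View pics/scene8c.png

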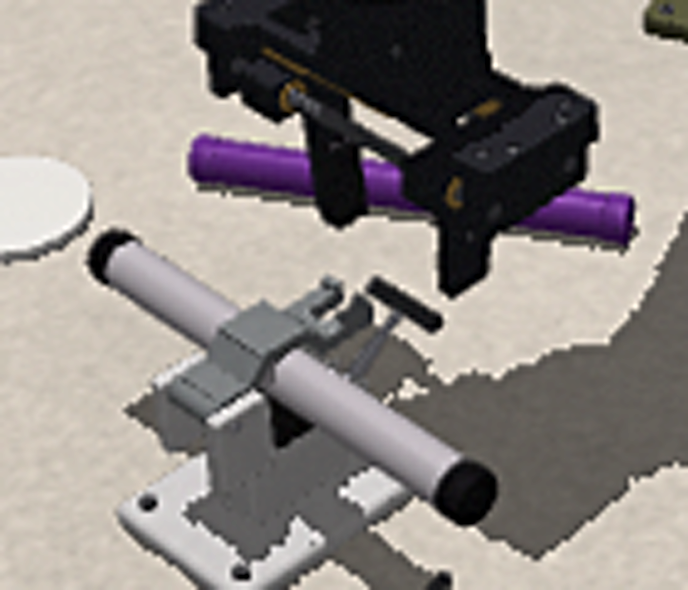

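arm_command(
  deltas=[
    {"dx": 0,"dy": 0.015,"dz": 0,"wx": 0,"wy": 0,"wz": 0},
    {"dx": 0,"dy": 0.03,"dz": 0,"wx": 0,"wy": 0,"wz": 0},
    {"dx": 0,"dy": 0.043,"dz": 0,"wx": 0,"wy": 0,"wz": 0},
    {"dx": 0,"dy": 0.05,"dz": 0,"wx": 0,"wy": 0,"wz": 0},
    {"dx": 0,"dy": 0.051,"dz": 0,"wx": 0,"wy": 0,"wz": 0},
  ],
)

```text
clock: 11.5
tool_pos: [0.4703, -0.0864, 0.2172]
eef_rot: [-0.131, -0.695, 0.695, 0.131]
contact_force: [-0.1, 0.2, 0.4]
opening: 0.749
```

```bash
python3 shot.py 9 scene 220 150 360 270; python3 -c "
from h import *
now(.147)"
```

```text
scale 4.916666666666667
t 11.55 saddle tip [-0.0829  0.0002  0.0513] Fs [-0.14 -0.49  0.51] op 0.746 pos [ 0.4704 -0.0865  0.2173]
tool axes in saddle:
 [[-1.     0.    -0.001]
 [ 0.001 -0.    -1.   ]
 [-0.    -1.     0.   ]]
t 11.55 saddle tip [-0.0829  0.0002  0.0703] Fs [-0.14 -0.49  0.51] op 0.746 pos [ 0.4704 -0.0865  0.2173]
tool axes in saddle:
 [[-1.     0.    -0.001]
 [ 0.001 -0.    -1.   ]
 [-0.    -1.     0.   ]]
```

View pics/scene9c.png

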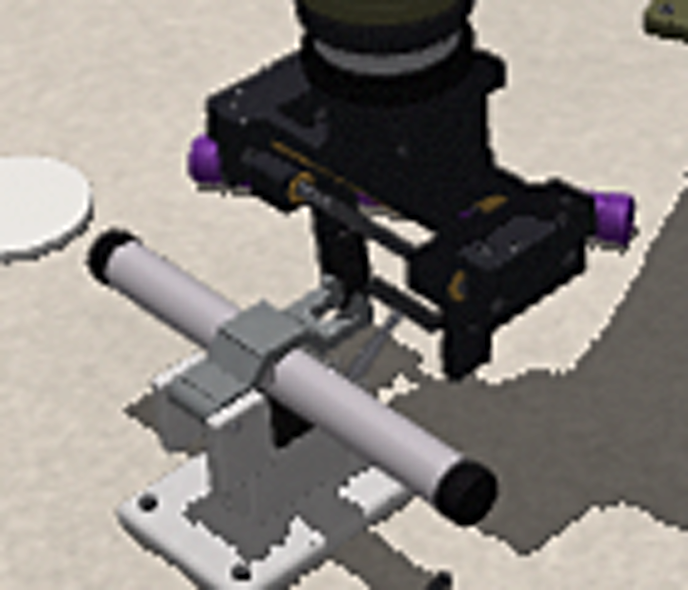

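arm_command(
  deltas=[
    {"dx": 0,"dy": 0,"dz": 0,"wx": 0,"wy": 0,"wz": 0},
    {"dx": 0,"dy": 0,"dz": 0,"wx": 0,"wy": 0,"wz": 0},
    {"dx": 0,"dy": 0,"dz": 0,"wx": 0,"wy": 0,"wz": 0},
    {"dx": 0,"dy": 0,"dz": 0,"wx": 0,"wy": 0,"wz": 0},
    {"dx": 0,"dy": 0,"dz": 0,"wx": 0,"wy": 0,"wz": 0},
  ],
  claw=-1,
  grip_force=15,
)

```text
clock: 12.05
tool_pos: [0.4703, -0.0868, 0.217]
eef_rot: [-0.132, -0.695, 0.695, 0.132]
contact_force: [-0.8, -0.8, 0.3]
opening: 0.493
```

```bash
python3 -c "
from h import *
now(.147);print(r.get_state()['moment'])"
```

```text
t 12.05 saddle tip [-0.0829 -0.0002  0.07  ] Fs [-0.5  -1.03  0.31] op 0.493 pos [ 0.4703 -0.0868  0.217 ]
tool axes in saddle:
 [[-1.     0.    -0.002]
 [ 0.002 -0.    -1.   ]
 [-0.    -1.     0.   ]]
[-0.14418214  0.08310764  0.01733824]
```

arm_command(
  deltas=[
    {"dx": 0,"dy": 0,"dz": 0,"wx": 0,"wy": 0,"wz": 0},
    {"dx": 0,"dy": 0,"dz": 0,"wx": 0,"wy": 0,"wz": 0},
    {"dx": 0.002,"dy": -0.001,"dz": 0,"wx": 0,"wy": 0,"wz": 0},
    {"dx": 0.004,"dy": -0.0026,"dz": 0,"wx": 0,"wy": 0,"wz": 0},
    {"dx": 0.006,"dy": -0.004,"dz": 0,"wx": 0,"wy": 0,"wz": 0},
  ],
  grip_force=35,
)

```text
clock: 12.55
tool_pos: [0.4655, -0.0849, 0.2209]
eef_rot: [-0.133, -0.695, 0.695, 0.131]
contact_force: [3.4, -3.1, -4.3]
opening: 0.486
```

```bash
python3 -c "
from h import *
now(.147)"
```

```text
t 12.55 saddle tip [-0.0877 -0.      0.0739] Fs [ 4.28 -1.61 -4.27] op 0.486 pos [ 0.4655 -0.0849  0.2209]
tool axes in saddle:
 [[-1.     0.003 -0.002]
 [ 0.002 -0.    -1.   ]
 [-0.003 -1.     0.   ]]
```

arm_command(
  deltas=[
    {"dx": 0.0015,"dy": -0.001,"dz": 0,"wx": 0,"wy": 0,"wz": 0},
    {"dx": 0.003,"dy": -0.002,"dz": 0,"wx": 0,"wy": 0,"wz": 0},
    {"dx": 0.0045,"dy": -0.003,"dz": 0,"wx": 0,"wy": 0,"wz": 0},
    {"dx": 0.006,"dy": -0.004,"dz": 0,"wx": 0,"wy": 0,"wz": 0},
    {"dx": 0.0065,"dy": -0.0042,"dz": 0,"wx": 0,"wy": 0,"wz": 0},
  ],
)

```text
clock: 13.05
tool_pos: [0.4601, -0.0827, 0.2252]
eef_rot: [-0.133, -0.694, 0.695, 0.13]
contact_force: [4.5, -4.9, -5.7]
opening: 0.484
```

```bash
python3 shot.py 10 scene 220 150 360 270; python3 -c "
from h import *
now(.147)"
```

```text
scale 4.916666666666667
t 13.10 saddle tip [-0.0932  0.      0.0592] Fs [ 6.79 -2.53 -5.98] op 0.489 pos [ 0.4601 -0.0827  0.2252]
tool axes in saddle:
 [[-1.     0.005 -0.002]
 [ 0.002  0.    -1.   ]
 [-0.005 -1.    -0.   ]]
t 13.10 saddle tip [-0.0933  0.      0.0782] Fs [ 6.79 -2.53 -5.98] op 0.489 pos [ 0.4601 -0.0827  0.2252]
tool axes in saddle:
 [[-1.     0.005 -0.002]
 [ 0.002  0.    -1.   ]
 [-0.005 -1.    -0.   ]]
```

View pics/scene10c.png

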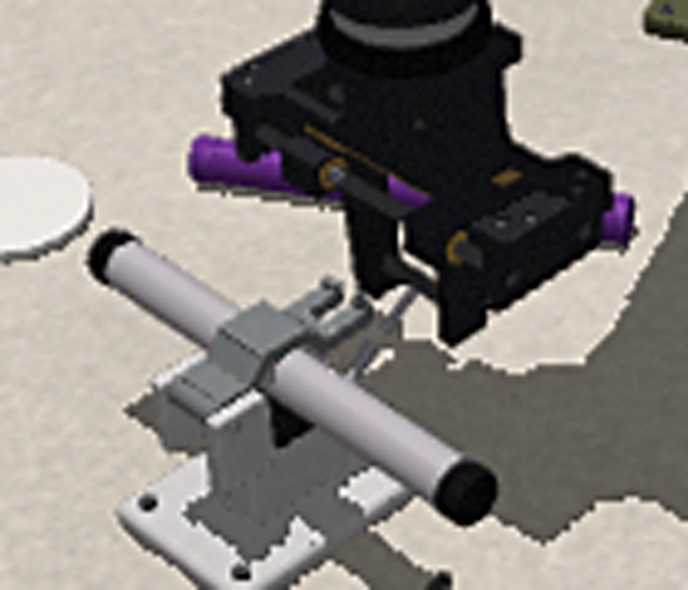

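arm_command(
  deltas=[
    {"dx": -0.0016,"dy": -0.0044,"dz": 0,"wx": 0,"wy": 0,"wz": 0},
    {"dx": -0.0052,"dy": -0.0085,"dz": 0,"wx": 0,"wy": 0,"wz": 0},
    {"dx": -0.0091,"dy": -0.0124,"dz": 0,"wx": 0,"wy": 0,"wz": 0},
    {"dx": -0.0128,"dy": -0.0155,"dz": 0,"wx": 0,"wy": 0,"wz": 0},
    {"dx": -0.0166,"dy": -0.0183,"dz": 0,"wx": 0,"wy": 0,"wz": 0},
  ],
)

```text
clock: 13.6
tool_pos: [0.474, -0.0881, 0.2431]
eef_rot: [-0.131, -0.695, 0.695, 0.132]
contact_force: [1.6, -3.0, -9.2]
opening: 0.488
```

```bash
cat > b.py <<'E'
from h import *
now(.147)
st=r.get_state();R0=Rn.from_quat(st["eef_rot"]).as_matrix()
t=(st["tool_pos"]+.147*R0[:,1]-[Q[0],Q[1],0])@np.c_[SX,SY,SZ]-[-.038,0,.04]
print("rel",t.round(4),"R",np.hypot(t[0],t[2]).round(4),"ang",np.arctan2(-t[0],t[2]).round(3))
f=st["contact_force"]@np.c_[SX,SY,SZ];u=np.array([t[0],0,t[2]])/np.hypot(t[0],t[2]);print("Frad",(-f@u).round(2),"Ftan(+x)",(f@np.array([u[2],0,-u[0]])).round(2))
E
python3 b.py
```

```text
t 13.60 saddle tip [-0.0793 -0.0001  0.0961] Fs [ 2.54 -2.21 -9.21] op 0.488 pos [ 0.474  -0.0881  0.2431]
tool axes in saddle:
 [[-1.    -0.002 -0.002]
 [ 0.002 -0.    -1.   ]
 [ 0.002 -1.     0.   ]]
rel [-0.0413 -0.0001  0.0561] R 0.0697 ang 0.634
Frad 8.92 Ftan(+x) -3.41
```

arm_command(
  deltas=[
    {"dx": -0.0035,"dy": -0.002,"dz": 0,"wx": 0,"wy": 0,"wz": 0},
    {"dx": -0.007,"dy": -0.004,"dz": 0,"wx": 0,"wy": 0,"wz": 0},
    {"dx": -0.0118,"dy": -0.0065,"dz": 0,"wx": 0,"wy": 0,"wz": 0},
    {"dx": -0.0163,"dy": -0.0084,"dz": 0,"wx": 0,"wy": 0,"wz": 0},
    {"dx": -0.02,"dy": -0.0098,"dz": 0,"wx": 0,"wy": 0,"wz": 0},
  ],
)

```text
clock: 14.1
tool_pos: [0.4924, -0.0954, 0.253]
eef_rot: [-0.131, -0.695, 0.695, 0.132]
contact_force: [-1.1, -2.7, -9.1]
opening: 0.491
```

```bash
python3 shot.py 11 scene 220 150 360 270;python3 b.py
```

```text
scale 4.916666666666667
t 14.15 saddle tip [-0.0588 -0.0001  0.0872] Fs [ 0.77 -3.43 -8.77] op 0.49 pos [ 0.493  -0.0956  0.2532]
tool axes in saddle:
 [[-1.    -0.001 -0.002]
 [ 0.002 -0.    -1.   ]
 [ 0.001 -1.     0.   ]]
t 14.15 saddle tip [-5.880e-02 -1.000e-04  1.062e-01] Fs [ 0.77 -3.43 -8.77] op 0.49 pos [ 0.493  -0.0956  0.2532]
tool axes in saddle:
 [[-1.    -0.001 -0.002]
 [ 0.002 -0.    -1.   ]
 [ 0.001 -1.     0.   ]]
rel [-0.0208 -0.0001  0.0662] R 0.0694 ang 0.304
Frad 8.6 Ftan(+x) -1.89
```

View pics/scene11c.png

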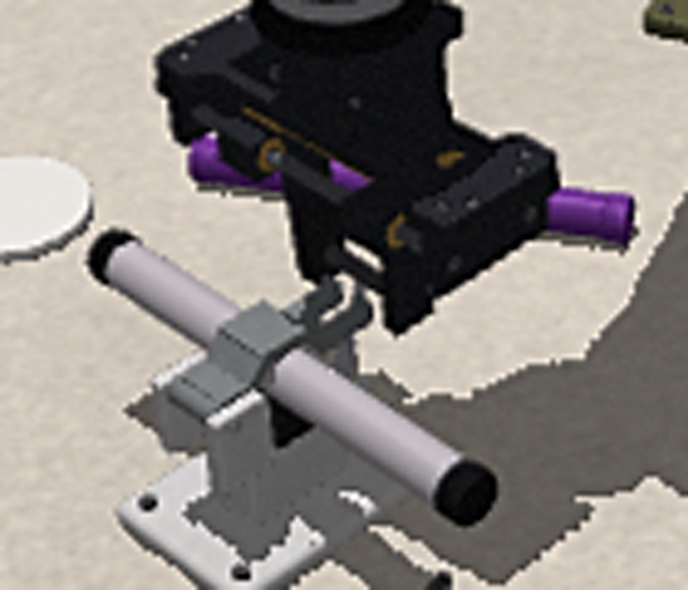

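arm_command(
  deltas=[
    {"dx": -0.0035,"dy": -0.0009,"dz": 0.0005,"wx": 0,"wy": 0,"wz": 0},
    {"dx": -0.007,"dy": -0.0016,"dz": 0.001,"wx": 0,"wy": 0,"wz": 0},
    {"dx": -0.011,"dy": -0.0022,"dz": 0.001,"wx": 0,"wy": 0,"wz": 0},
    {"dx": -0.014,"dy": -0.0026,"dz": 0.001,"wx": 0,"wy": 0,"wz": 0},
    {"dx": -0.017,"dy": -0.0028,"dz": 0.001,"wx": 0,"wy": 0,"wz": 0},
  ],
)

```text
clock: 14.65
tool_pos: [0.5082, -0.1021, 0.2558]
eef_rot: [0.131, 0.695, -0.695, -0.132]
contact_force: [-3.9, -0.1, -7.2]
opening: 0.486
```

```bash
python3 b.py
```

```text
t 14.65 saddle tip [-0.0423 -0.0005  0.1088] Fs [-3.6  -1.51 -7.19] op 0.486 pos [ 0.5082 -0.1021  0.2558]
tool axes in saddle:
 [[-1.    -0.002 -0.001]
 [ 0.001  0.    -1.   ]
 [ 0.002 -1.    -0.   ]]
rel [-0.0043 -0.0005  0.0688] R 0.0689 ang 0.063
Frad 6.95 Ftan(+x) -4.04
```

```bash
python3 shot.py 12 scene 240 160 320 240;python3 b.py
```

```text
scale 7.375
t 14.70 saddle tip [-0.0416 -0.0005  0.0899] Fs [-3.41 -0.85 -6.8 ] op 0.485 pos [ 0.5087 -0.1023  0.2559]
tool axes in saddle:
 [[-1.    -0.    -0.001]
 [ 0.001  0.    -1.   ]
 [ 0.    -1.    -0.   ]]
t 14.70 saddle tip [-0.0416 -0.0005  0.1089] Fs [-3.41 -0.85 -6.8 ] op 0.485 pos [ 0.5087 -0.1023  0.2559]
tool axes in saddle:
 [[-1.    -0.    -0.001]
 [ 0.001  0.    -1.   ]
 [ 0.    -1.    -0.   ]]
rel [-0.0036 -0.0005  0.0689] R 0.069 ang 0.052
Frad 6.62 Ftan(+x) -3.76
```

View pics/scene12c.png

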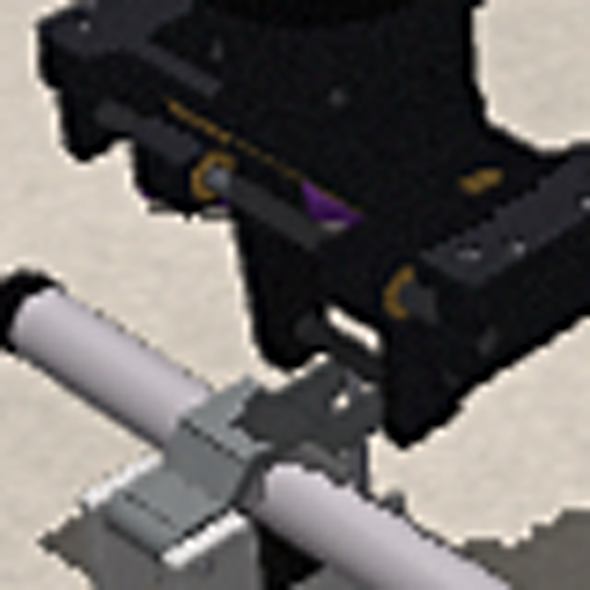

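arm_command(
  deltas=[
    {"dx": 0,"dy": -0.001,"dz": 0,"wx": 0,"wy": 0,"wz": 0},
    {"dx": 0,"dy": -0.002,"dz": 0,"wx": 0,"wy": 0,"wz": 0},
    {"dx": 0,"dy": -0.003,"dz": 0,"wx": 0,"wy": 0,"wz": 0},
    {"dx": 0,"dy": -0.003,"dz": 0,"wx": 0,"wy": 0,"wz": 0},
    {"dx": 0,"dy": -0.003,"dz": 0,"wx": 0,"wy": 0,"wz": 0},
  ],
  grip_force=45,
)

```text
clock: 15.2
tool_pos: [0.5084, -0.1023, 0.2589]
eef_rot: [0.131, 0.695, -0.695, -0.131]
contact_force: [-1.7, 0.9, -8.2]
opening: 0.483
```

```bash
python3 shot.py 13 scene 250 180 310 230;python3 b.py
```

```text
scale 11.666666666666666
t 15.25 saddle tip [-0.0418 -0.0006  0.0929] Fs [-0.85  0.38 -8.58] op 0.486 pos [ 0.5084 -0.1023  0.2589]
tool axes in saddle:
 [[-1.     0.    -0.001]
 [ 0.001  0.    -1.   ]
 [-0.    -1.    -0.   ]]
t 15.25 saddle tip [-0.0418 -0.0006  0.1119] Fs [-0.85  0.38 -8.58] op 0.486 pos [ 0.5084 -0.1023  0.2589]
tool axes in saddle:
 [[-1.     0.    -0.001]
 [ 0.001  0.    -1.   ]
 [-0.    -1.    -0.   ]]
rel [-0.0038 -0.0006  0.0719] R 0.072 ang 0.053
Frad 8.53 Ftan(+x) -1.3
```

View pics/scene13c.png

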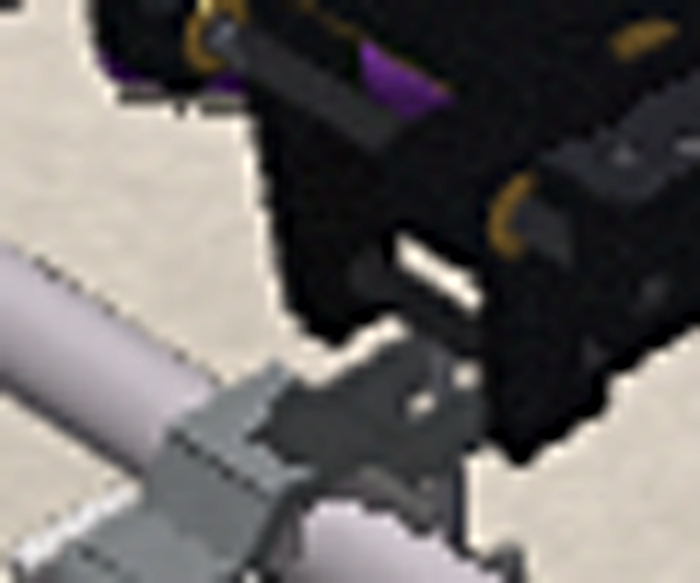

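arm_command(
  deltas=[
    {"dx": -0.001,"dy": 0,"dz": 0,"wx": 0,"wy": 0,"wz": 0},
    {"dx": -0.002,"dy": 0,"dz": 0,"wx": 0,"wy": 0,"wz": 0},
    {"dx": -0.003,"dy": 0,"dz": 0,"wx": 0,"wy": 0,"wz": 0},
    {"dx": -0.003,"dy": 0,"dz": 0,"wx": 0,"wy": 0,"wz": 0},
    {"dx": -0.003,"dy": 0,"dz": 0,"wx": 0,"wy": 0,"wz": 0},
  ],
)

```text
clock: 15.75
tool_pos: [0.5109, -0.1033, 0.2588]
eef_rot: [0.131, 0.695, -0.695, -0.132]
contact_force: [-2.9, 3.3, -7.9]
opening: 0.483
```

```bash
python3 b.py
```

```text
t 15.75 saddle tip [-0.0393 -0.0007  0.1118] Fs [-3.92  2.03 -7.9 ] op 0.483 pos [ 0.5109 -0.1033  0.2588]
tool axes in saddle:
 [[-1.    -0.001 -0.001]
 [ 0.001  0.    -1.   ]
 [ 0.001 -1.    -0.   ]]
rel [-0.0013 -0.0007  0.0718] R 0.0718 ang 0.018
Frad 7.83 Ftan(+x) -4.06
```

arm_command(
  deltas=[
    {"dx": -0.001,"dy": 0,"dz": 0,"wx": 0,"wy": 0,"wz": 0},
    {"dx": -0.002,"dy": 0,"dz": 0,"wx": 0,"wy": 0,"wz": 0},
    {"dx": -0.003,"dy": 0,"dz": 0,"wx": 0,"wy": 0,"wz": 0},
    {"dx": -0.003,"dy": 0,"dz": 0,"wx": 0,"wy": 0,"wz": 0},
    {"dx": -0.003,"dy": 0,"dz": 0,"wx": 0,"wy": 0,"wz": 0},
  ],
)

```text
clock: 16.25
tool_pos: [0.514, -0.1047, 0.259]
eef_rot: [0.132, 0.695, -0.695, -0.131]
contact_force: [-2.7, 3.0, -8.4]
opening: 0.484
```

```bash
python3 b.py; python3 shot.py 14 scene 250 180 310 230
```

```text
t 16.25 saddle tip [-0.0356 -0.0008  0.112 ] Fs [-3.59  1.79 -8.39] op 0.484 pos [ 0.514  -0.1047  0.259 ]
tool axes in saddle:
 [[-1.     0.    -0.002]
 [ 0.002  0.    -1.   ]
 [-0.    -1.    -0.   ]]
rel [ 0.0024 -0.0008  0.072 ] R 0.072 ang -0.033
Frad 8.51 Ftan(+x) -3.32
scale 11.666666666666666
t 16.30 saddle tip [-0.0356 -0.0008  0.093 ] Fs [-4.26  2.69 -8.09] op 0.488 pos [ 0.514  -0.1047  0.259 ]
tool axes in saddle:
 [[-1.     0.    -0.001]
 [ 0.001  0.    -1.   ]
 [-0.    -1.    -0.   ]]
```

View pics/scene14c.png

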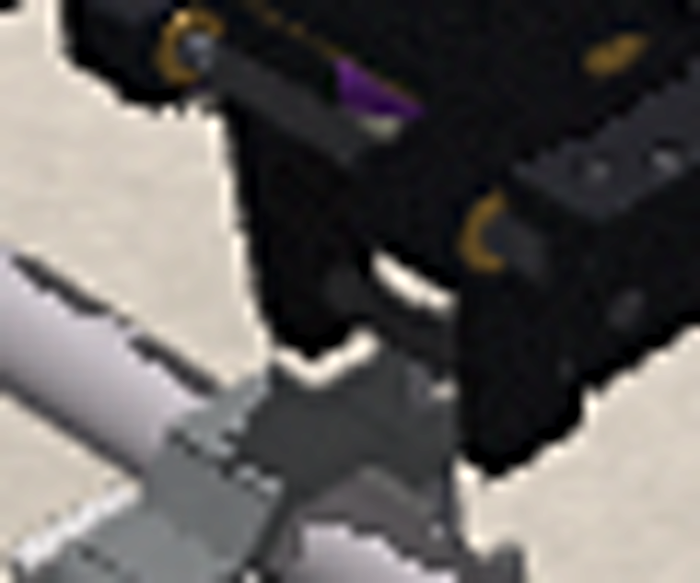

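Run:
```python
import cv2
from h import *
i=cv2.imread("pics/scene14.png")
c=cv2.resize(i[190:225,265:305],None,fx=17,fy=17,interpolation=cv2.INTER_NEAREST)
cv2.imwrite("pics/s14z.png",cv2.convertScaleAbs(c,alpha=3))
def S(P): return [Q[0],Q[1],0]+P[0]*SX+P[1]*SY+P[2]*SZ
for x in(-.042,-.038,-.034):
  for z in (.104,.108,.112):
    print(x,z,proj("scene",np.array([S((x,-.022,z)),S((x,.022,z))])).round(1).tolist(), ((proj("scene",S((x,0,z)))[0]-[265,190]+.5)*17).round())
```

```text
-0.042 0.104 [[280.7, 203.8], [294.2, 212.1]] [389. 313.]
-0.042 0.108 [[280.6, 202.4], [294.0, 210.7]] [387. 289.]
-0.042 0.112 [[280.5, 201.0], [293.9, 209.3]] [384. 265.]
-0.038 0.104 [[279.4, 204.6], [292.8, 213.0]] [366. 327.]
-0.038 0.108 [[279.3, 203.2], [292.7, 211.6]] [364. 303.]
-0.038 0.112 [[279.1, 201.8], [292.6, 210.1]] [362. 279.]
-0.034 0.104 [[278.1, 205.4], [291.5, 213.8]] [344. 341.]
-0.034 0.108 [[277.9, 204.0], [291.4, 212.4]] [341. 317.]
-0.034 0.112 [[277.8, 202.6], [291.3, 211.0]] [339. 293.]
```

View pics/s14z.png

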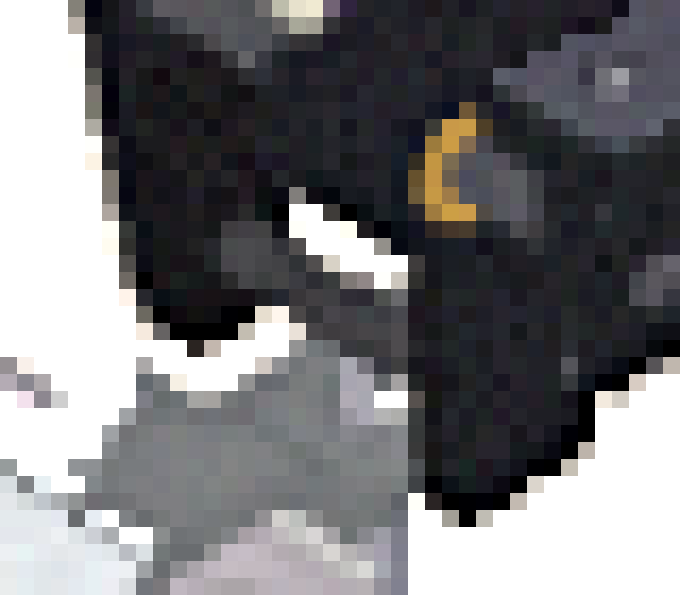

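The bar is now above the seat, at about x = -0.036 and z = 0.108–0.110, past the lip, and nothing is blocking it. I'll lower it gently.

arm_command(
  deltas=[
    {"dx": 0,"dy": 0.0015,"dz": -0.0005,"wx": 0,"wy": 0,"wz": 0},
    {"dx": 0,"dy": 0.003,"dz": -0.0005,"wx": 0,"wy": 0,"wz": 0},
    {"dx": 0,"dy": 0.0045,"dz": -0.0005,"wx": 0,"wy": 0,"wz": 0},
    {"dx": 0,"dy": 0.006,"dz": -0.0005,"wx": 0,"wy": 0,"wz": 0},
    {"dx": 0,"dy": 0.006,"dz": -0.0005,"wx": 0,"wy": 0,"wz": 0},
  ],
)

```text
clock: 16.8
tool_pos: [0.514, -0.1045, 0.2528]
eef_rot: [-0.132, -0.695, 0.695, 0.132]
contact_force: [-3.3, 2.2, -6.0]
opening: 0.488
```

```bash
python3 b.py
```

```text
t 16.80 saddle tip [-0.0358 -0.0007  0.1058] Fs [-3.87  0.84 -6.  ] op 0.488 pos [ 0.514  -0.1045  0.2528]
tool axes in saddle:
 [[-1.     0.    -0.002]
 [ 0.002 -0.    -1.   ]
 [-0.    -1.     0.   ]]
rel [ 0.0022 -0.0007  0.0658] R 0.0659 ang -0.034
Frad 6.12 Ftan(+x) -3.66
```

arm_command(
  deltas=[
    {"dx": 0,"dy": 0.0007,"dz": 0,"wx": 0,"wy": 0,"wz": 0},
    {"dx": 0,"dy": 0.0014,"dz": 0,"wx": 0,"wy": 0,"wz": 0},
    {"dx": 0,"dy": 0.002,"dz": 0,"wx": 0,"wy": 0,"wz": 0},
    {"dx": 0,"dy": 0.0025,"dz": 0,"wx": 0,"wy": 0,"wz": 0},
    {"dx": 0,"dy": 0.0025,"dz": 0,"wx": 0,"wy": 0,"wz": 0},
  ],
)

```text
clock: 17.3
tool_pos: [0.514, -0.1044, 0.2508]
eef_rot: [-0.132, -0.695, 0.695, 0.131]
contact_force: [-4.5, 1.6, 0.8]
opening: 0.486
```

```bash
python3 b.py;  python3 shot.py 15 scene 250 180 310 230
```

```text
t 17.30 saddle tip [-0.0357 -0.0006  0.1038] Fs [-4.8  -0.14  0.77] op 0.486 pos [ 0.514  -0.1044  0.2508]
tool axes in saddle:
 [[-1.     0.    -0.002]
 [ 0.002 -0.    -1.   ]
 [-0.    -1.     0.   ]]
rel [ 0.0023 -0.0006  0.0638] R 0.0638 ang -0.035
Frad -0.6 Ftan(+x) -4.83
scale 11.666666666666666
t 17.35 saddle tip [-0.0358 -0.0006  0.0848] Fs [-5.36  0.24  0.73] op 0.488 pos [ 0.514  -0.1044  0.2508]
tool axes in saddle:
 [[-1.     0.    -0.002]
 [ 0.002 -0.    -1.   ]
 [-0.    -1.     0.   ]]
```

View pics/scene15c.png

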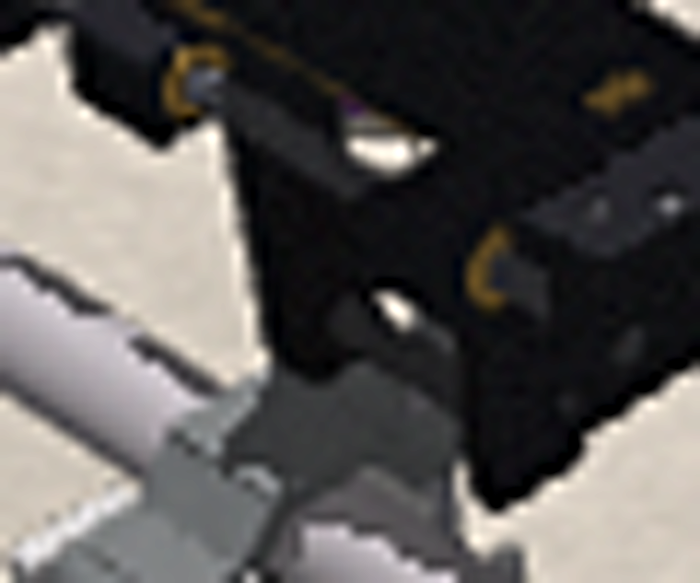

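arm_command(
  deltas=[
    {"dx": 0.0005,"dy": 0,"dz": 0,"wx": 0,"wy": 0,"wz": 0},
    {"dx": 0.001,"dy": 0,"dz": 0,"wx": 0,"wy": 0,"wz": 0},
    {"dx": 0.0015,"dy": 0,"dz": 0,"wx": 0,"wy": 0,"wz": 0},
    {"dx": 0.0015,"dy": 0,"dz": 0,"wx": 0,"wy": 0,"wz": 0},
    {"dx": 0.0015,"dy": 0,"dz": 0,"wx": 0,"wy": 0,"wz": 0},
  ],
)

```text
clock: 17.85
tool_pos: [0.5135, -0.1042, 0.2508]
eef_rot: [-0.133, -0.695, 0.695, 0.131]
contact_force: [-0.6, -1.4, 2.0]
opening: 0.485
```

```bash
python3 b.py
python3 - <<'E'
import cv2
from h import *
i=r.snapshot("scene")[:,:,::-1];cv2.imwrite("pics/scene16.png",i)
c=cv2.resize(i[190:225,265:305],None,fx=17,fy=17,interpolation=cv2.INTER_NEAREST)
cv2.imwrite("pics/s16z.png",cv2.convertScaleAbs(c,alpha=3))
def S(P): return [Q[0],Q[1],0]+P[0]*SX+P[1]*SY+P[2]*SZ
for x,z in((-.0495,.1021),(-.042,.0983),(-.038,.0983),(-.034,.0983)):
    print(x,z,((proj("scene",np.array([S((x,-.022,z)),S((x,0,z)),S((x,.022,z))]))-[265,190]+.5)*17).round().tolist())
E
```

```text
t 17.85 saddle tip [-0.0359 -0.0006  0.1038] Fs [-0.03 -1.48  2.  ] op 0.485 pos [ 0.5135 -0.1042  0.2508]
tool axes in saddle:
 [[-1.     0.003 -0.002]
 [ 0.002  0.    -1.   ]
 [-0.003 -1.    -0.   ]]
rel [ 0.0021 -0.0006  0.0638] R 0.0638 ang -0.032
Frad -2.0 Ftan(+x) -0.1
-0.0495 0.1021 [[319.0, 229.0], [432.0, 298.0], [547.0, 370.0]]
-0.042 0.0983 [[280.0, 277.0], [392.0, 347.0], [507.0, 419.0]]
-0.038 0.0983 [[257.0, 291.0], [370.0, 361.0], [484.0, 433.0]]
-0.034 0.0983 [[235.0, 304.0], [347.0, 375.0], [462.0, 448.0]]
```

View pics/s16z.png

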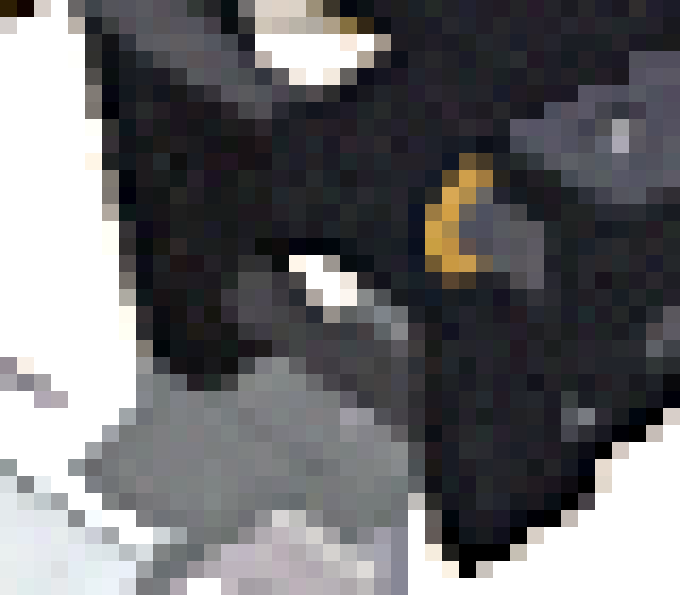

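The bar centreline passes (350,345) in the zoomed crop. The seat predicts 349 and the top of the lip 248. Fz also went from -6 to +2 N, so the bar is down on the prongs behind the lip. I'll open the jaws now.

arm_command(
  deltas=[
    {"dx": 0,"dy": 0,"dz": 0,"wx": 0,"wy": 0,"wz": 0},
    {"dx": 0,"dy": 0,"dz": 0,"wx": 0,"wy": 0,"wz": 0},
    {"dx": 0,"dy": 0,"dz": 0,"wx": 0,"wy": 0,"wz": 0},
    {"dx": 0,"dy": 0,"dz": 0,"wx": 0,"wy": 0,"wz": 0},
    {"dx": 0,"dy": 0,"dz": 0,"wx": 0,"wy": 0,"wz": 0},
  ],
  claw=0.6,
  grip_force=10,
)

```text
clock: 18.4
tool_pos: [0.5128, -0.1036, 0.2504]
eef_rot: [0.132, 0.695, -0.695, -0.131]
contact_force: [0.6, -0.6, 0.2]
opening: 0.801
```

```bash
python3 b.py; python3 shot.py 17 scene 240 160 320 240
```

```text
t 18.40 saddle tip [-0.0372 -0.0002  0.1034] Fs [ 0.74 -0.33  0.21] op 0.801 pos [ 0.5128 -0.1036  0.2504]
tool axes in saddle:
 [[-1.     0.    -0.001]
 [ 0.001  0.    -1.   ]
 [-0.    -1.    -0.   ]]
rel [ 0.0008 -0.0002  0.0634] R 0.0634 ang -0.013
Frad -0.22 Ftan(+x) 0.74
scale 7.375
t 18.45 saddle tip [-0.0372 -0.0003  0.0844] Fs [-0.12  0.01  0.48] op 0.802 pos [ 0.5128 -0.1037  0.2504]
tool axes in saddle:
 [[-1.     0.    -0.001]
 [ 0.001  0.    -1.   ]
 [-0.    -1.    -0.   ]]
```

View pics/scene17c.png

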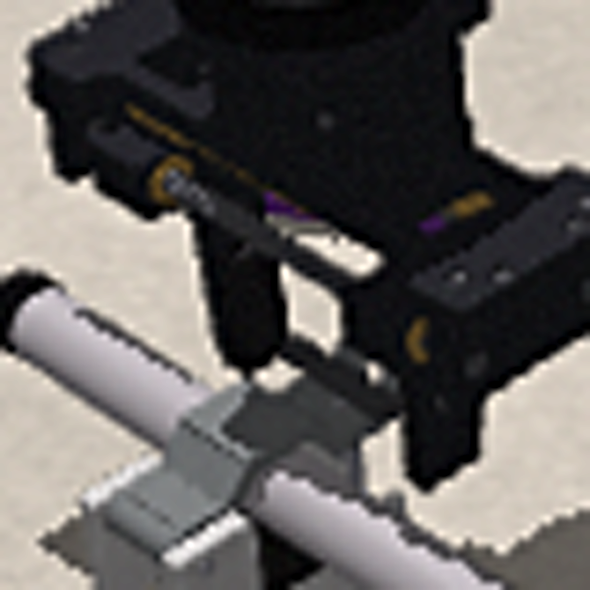

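Jaws open and the bar stayed down, with the lip visible behind it at about (370,375). Next I'll go straight up and back.

arm_command(
  deltas=[
    {"dx": 0,"dy": -0.01,"dz": 0,"wx": 0,"wy": 0,"wz": 0},
    {"dx": 0,"dy": -0.03,"dz": 0,"wx": 0,"wy": 0,"wz": 0},
    {"dx": 0,"dy": -0.06,"dz": 0,"wx": 0,"wy": 0,"wz": 0},
    {"dx": 0,"dy": -0.09,"dz": 0,"wx": 0,"wy": 0,"wz": 0},
    {"dx": 0.03,"dy": -0.12,"dz": 0,"wx": 0,"wy": 0,"wz": 0},
  ],
)

```text
clock: 18.95
tool_pos: [0.4871, -0.0936, 0.3725]
eef_rot: [-0.134, -0.695, 0.695, 0.129]
contact_force: [-0.2, -0.1, 1.4]
opening: 0.799
```

arm_command(
  deltas=[
    {"dx": 0.03,"dy": -0.01,"dz": 0.02,"wx": 0,"wy": 0,"wz": 0},
    {"dx": 0.06,"dy": -0.02,"dz": 0.05,"wx": 0,"wy": 0,"wz": 0},
    {"dx": 0.08,"dy": -0.02,"dz": 0.09,"wx": 0,"wy": 0,"wz": 0},
    {"dx": 0.08,"dy": -0.02,"dz": 0.13,"wx": 0,"wy": 0,"wz": 0},
    {"dx": 0.08,"dy": -0.02,"dz": 0.17,"wx": 0,"wy": 0,"wz": 0},
  ],
)

```text
clock: 19.45
tool_pos: [0.347, -0.2226, 0.3914]
eef_rot: [-0.132, -0.695, 0.695, 0.131]
contact_force: [0.3, -0.3, -1.2]
opening: 0.799
```

arm_command(
  deltas=[
    {"dx": 0,"dy": 0,"dz": 0.02,"wx": 0,"wy": 0,"wz": 0},
    {"dx": 0,"dy": 0,"dz": 0.04,"wx": 0,"wy": 0,"wz": 0},
    {"dx": 0,"dy": 0,"dz": 0.05,"wx": 0,"wy": 0,"wz": 0},
    {"dx": 0,"dy": 0,"dz": 0.05,"wx": 0,"wy": 0,"wz": 0},
    {"dx": 0,"dy": 0,"dz": 0.05,"wx": 0,"wy": 0,"wz": 0},
  ],
)

```text
clock: 19.95
tool_pos: [0.3302, -0.2676, 0.3906]
eef_rot: [0.131, 0.695, -0.695, -0.131]
contact_force: [-0.1, 0.0, 0.7]
opening: 0.801
```

```bash
python3 shot.py 18 scene 250 190 320 250; python3 shot.py 18 top 310 180 450 300
python3 - <<'E'
from fit import *
q=np.array([*Q,.09,.0175,0.0]);s=590/60
for nm,P in dict(barseatL=(-.038,-.022,.0983),barseatR=(-.038,.022,.0983),lipL=capP(q,.0875,.0105,-.01025),lipR=capP(q,.0875,.0105,.01025)).items():
    print(nm,((proj("scene",W(q,P))[0]-[250,190]+.5)*s).round(), ((proj("top",W(q,P))[0]-[310,180]+.5)*4.9167).round())
E
```

```text
scale 9.833333333333334
t 20.00 saddle tip [-0.1476 -0.2191  0.2245] Fs [-0.62 -0.19  0.59] op 0.799 pos [ 0.3304 -0.2673  0.3905]
tool axes in saddle:
 [[-1.     0.     0.   ]
 [-0.     0.001 -1.   ]
 [-0.    -1.    -0.001]]
scale 4.916666666666667
t 20.05 saddle tip [-0.1476 -0.219   0.2245] Fs [-0.35  0.47  0.37] op 0.8 pos [ 0.3304 -0.2673  0.3905]
tool axes in saddle:
 [[-1.    -0.     0.001]
 [-0.001  0.001 -1.   ]
 [ 0.    -1.    -0.001]]
barseatL [296. 168.] [373. 434.]
barseatR [428. 251.] [276. 398.]
lipL [368. 172.] [338. 450.]
lipR [429. 210.] [292. 433.]
```

View pics/scene18c.png

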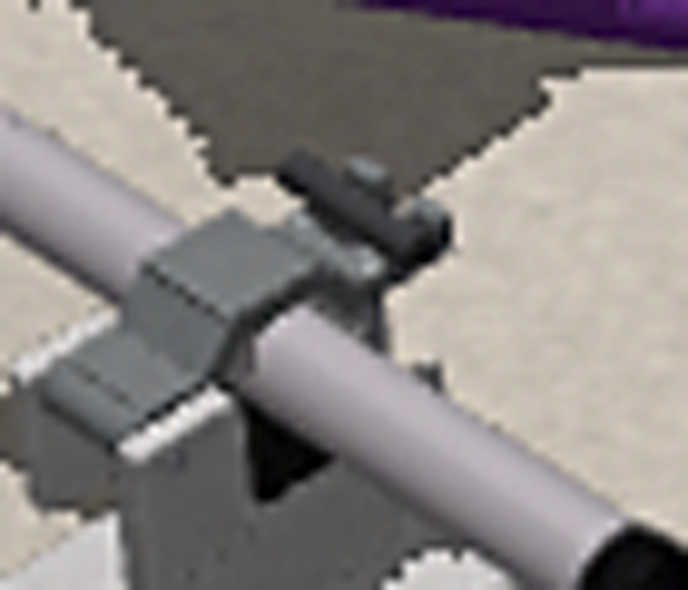

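View pics/top18c.png

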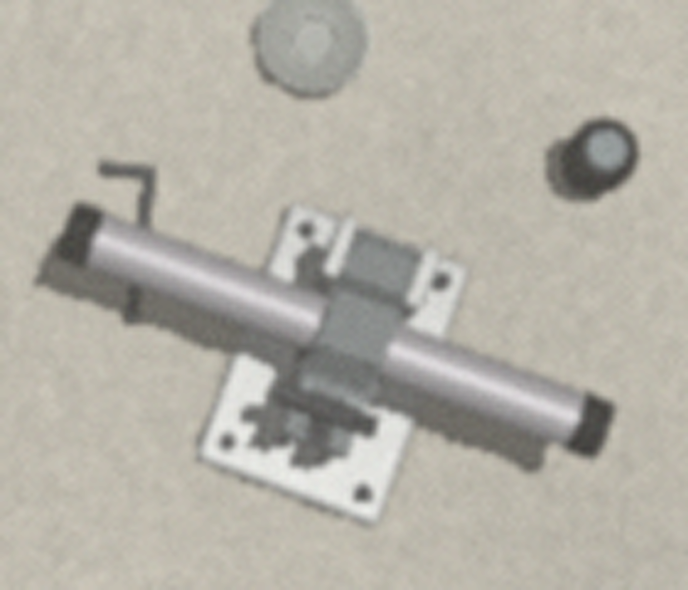

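The scene crop shows the bar at (290,165)-(430,245), against a predicted seat of (296,168)-(428,251). Both lips stand clear behind it at (368,170) and (432,212). The tube, dish, eyepiece and key look unmoved in the top view, and the arm is clear.

```bash
python3 -c "
from h import *
print(r.finish_job()); now()"
```

```text
the job is handed in; nothing more can be done
None
the job is handed in; nothing more can be done
```

The clamp is closed and latched, and I handed the job in at about 20 s of the 72 s allowed. The hand-in reports no verdict, so the results below come from my own force readings and pictures.

- **Cap:** I swung it over with shut fingers and pressed its free end. The liner gave way at about 7 N and stopped hard with the fingertips at a height of 93.4 mm, which puts the cap at about 0.02 rad. I held the push for about 1 s, reading 13.7 to 16.1 N.
- **Bolt:** I gripped the T-bar end to end and pulled it out about 14 mm (about 9 N). I swung it up over the lip and let it down until the prongs took the load. The vertical force on the tool went from -6 N to about +1 N, then +2 N, before I opened the jaws.
- **Last checks:** The final scene picture shows the bar within about 1 pixel of its predicted seat, with both lips clear behind it. The tube, dish, eyepiece and hex key look unmoved in the top view. I did not check the screwdriver, jar and vial closely at the end, but the arm did not work near them.

Some readings did not fully agree:
- **Lip contact:** While closing the cap, the finger touched the lip about 3 mm earlier than my fit predicted (4.4 N sideways). I backed off and went on.
- **Bar in the pads:** The spring force suggested the bar sat about 4 mm lower in the pads than planned. I lifted a further 3 mm as the bar came over its seat, after readings of 3.4 to 4 N sideways there. I can't rule out a light brush against the lip, but it was far below the 25 N limit.
- **Bar's pressure on the cap:** I could not measure this directly after release. The spring should give about 4.7 N at that position.

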